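# Load the bottle carrier, shut its gate and book it out with the pen reader

### The arm

A 6-joint arm with a two-finger parallel gripper is mounted at the origin on a cart in front of the work surface, level with it; the furniture and walls round the work are solid. World frame = base frame: x ahead of the robot, y to its left, z up, the work surface at z = 0. Lengths are in m, angles in rad, forces in N, time in s.
With the tool pointing down it reaches from about 0.35 to 0.85 m from the base axis. Payload 8.1 kg.
Tool frame: the origin (TCP) lies between the finger pads; the fingertips stand 14 mm ahead of it and the grasp point (between the pads) lies 5 mm behind it; z points along the fingers, y is the line along which they close (so a half turn about z gives the same grasp; the last joint's range is limited). The gripper opens to 93 mm and grips with 3 to 60 N. Pads are 15 mm wide; open, the fingers measure 128 mm over their backs; the gripper's body (75 mm by 188 mm) begins 65 mm behind the grasp point.
Start: joints at [1.138, 0.13, 1.488, -0, 1.523, -0.085], TCP at [0.204, 0.564, 0.233] pointing down, gripper open.
Joint ranges: [-2.96, 2.96], [-0.89, 2.26], [0.02, 2.5], [-1.34, 4.48], [0, 2.73], [-2.66, 2.66]. Speed limits (rad/s): [2.39, 2.39, 2.79, 3.14, 3.14, 3.14].

### API

Orientations are given as a rotation vector (axis times angle).
In Python, from plant import robot gives the robot as it stands.
- The arm moves only by the tool arm_command, never from a script. Its argument "targets" is a list of rows, each an object of numbers: "x", "y", "z": the shift along the world's x, y, z in units of 500 mm (1.0 is 500 mm); "rx", "ry", "rz": the turn, a rotation vector about the world's x, y, z in units of 2 rad (1.0 is 2 rad); "claw": the closure in counts, from 0 (fully open) to 255 (shut). In form: [{"x": .., "y": .., "z": .., "rx": .., "ry": .., "rz": .., "claw": ..}, ...]. A call has 1 to 10 rows; each row is the pose to reach, as a shift and turn from the pose commanded when the call began; what a row does not reach only later rows make up. A row lasts 1/12 s, in which the tool goes at most 41.7 mm and 7.16 degrees, less where a joint would pass 70% of its speed; a pose out of reach is approached as far as the arm can. A call with a number of a shift or a turn outside -1 to 1 is refused whole. A call with a gripper value outside its range is refused whole. The fingers move at their own pace and stop on an object; "squeeze" is the grip in N (left out, the last holds). Time passes only in rows, so rows that repeat a pose let the fingers close. It gives the time, the measured TCP pose, the force, the opening and the grip force at its end, in the units of the state.
- robot.read_state(): the state, without advancing time (a new reading comes with each control period).
- robot.read_camera(name): name is "scene" or "top" or "wrist"; returns (picture, depth): 420x560x3 uint8, red, green, blue; 420x560 float32, m along the optical axis (not along the pixel's ray), 0 where there is no reading.
- robot.get_calibration(name): a dict with "intrinsics" (3x3 intrinsics, pixels), "origin" and "orientation" of the camera in the world. Camera axes: x right, y up, looking along -z (the intrinsics and any distortion apply to the point x, -y, -z); pixel columns grow to the right and rows downward; lengths in m; the calibration is good to about 2 mm. A picture is of the moment at which its call begins: read the wrist's pose just before it. get_calibration takes no time and is no camera call; for the wrist camera it gives the pose at the moment of the call.
- robot.close_job(): hands the job in; it is judged then, once.
The state is a dict: "t": time; "q": joint angles; "dq": joint speeds; "joint_torque": joint torques, N m; "tool_pos": TCP position; "orientation": TCP orientation; "force": force on the tool from outside, world axes, zero at the start; "wrist_torque": the same for the moment, N m; "opening": finger opening in m; "gripper_force": force on a finger pad.
Only numpy, scipy, OpenCV 4.12 (cv2) and the standard library are available. Lean on these libraries where they do the work, as an engineer would, in place of code of your own. Each camera call takes 0.05 s, during which the arm holds its last target. There are 200 camera calls.

### The job

Make the carrier ready for issue: stand every small brown bottle that stands loose on the table upright in the lane of the sheet-steel carrier, then push the carrier's sliding gate shut until its spring catch drops behind the pin. Only then pull the pen reader up out of its stand, point its lower end squarely at the centre of the striped code plate on the carrier's front from a few centimetres away, hold it steady for a good two seconds, and put the reader back upright in its stand. Leave the cup, the marker and the dropper bottle alone.

Things in the scene. Friction and masses are not known exactly. Their poses are not given: they have to be found in the camera images.
- carrier: grey sheet-steel bottle carrier, fixed: one open lane. Origin under its middle at table height; y along the lane (robot's left at yaw 0), x across it (away from the robot), z up. Lane 80 mm wide (x -40..40), 306 long (y -153..153), floor 6 mm up, walls 2 mm with 5 mm rolled edge, top 55 mm up. Room for 4 bottles. Closed at y -153; the end y +153 is open, closed by the gate.
- gate (a joint): travel of the sliding gate along the carrier's +x, m: 0 open (parked in front), 0.092 shut, stop at 0.095. Plate 88 mm wide, 57 high at carrier y = 157.5 mm. Starts at 0 to 0.025; 3 N friction, up to 10 N over the last 25 mm where it lifts the catch; stays where left. A bottle standing in the open end blocks it.
- gate_knob (a point): mid-height of the gate's upright black knob: cylinder, 15 mm diameter, 48 high (24 above and below this point, top 92 mm over the table), 28 mm outside the gate plate. Moves with the gate: carrier x = gate value - 126 mm, carrier y = 185.5 mm. Free space round it above 40 mm over the table.
- catch (a joint): spring catch of the gate, rad: 0 down (at rest, and again once it has dropped behind the gate's pin), up to about 0.10 while the pin passes under its ramped nose (gate about 0.068 to 0.090). The gate is caught when it reads over 0.0885 with the catch down again; it then cannot slide back.
- code_plate: sloping plate 46 x 74 mm with a striped code on the carrier's front wall, fixed to it at (-61, -50, 40) mm in the carrier's frame. Origin in the middle of its face; z = the face's normal, leaning 40 degrees from vertical to the carrier's -x (toward the robot); y = the carrier's y (74 mm), x up the slope (46 mm).
- stand: upright stand of the pen reader, fixed: black round base, 88 mm diameter, 12 high, grey sleeve in its middle. Origin under its centre, z up. Sleeve bore 24 mm, flaring over the upper 14 mm to 40 mm at the mouth, 85 mm above the origin; the reader's lower end rests on the sleeve's floor, 16 mm above the origin.
- reader_center (a point): middle of the pen reader: round black pen, 160 mm long, 20 mm diameter (lower 30 mm slimmer), 60 g, starts in the stand, leaning up to 0.1 rad. z from the lower, reading end (80 mm below) to the upper end (80 mm above). It reads when its axis meets the plate within 12 mm of the middle, lower end 15 to 85 mm off, within 0.35 rad of square, steady for 1.5 s. Never press it on the carrier (8 N).
- bottle_a_center (a point): middle, half-way up, of a brown bottle with a screw cap: 68 mm diameter body, 118 mm tall, 0.35 to 0.45 kg, origin 59 mm above its underside, z up. Body straight from about 8 to 78 mm height, then a shoulder, cap 43 mm diameter from 102 to 118 mm. Starts standing on the table, left of or in front of the carrier; may be absent.
- bottle_b_center (a point): middle, half-way up, of a brown bottle with a screw cap: 68 mm diameter body, 118 mm tall, 0.35 to 0.45 kg, origin 59 mm above its underside, z up. Body straight from about 8 to 78 mm height, then a shoulder, cap 43 mm diameter from 102 to 118 mm. Starts standing on the table, left of or in front of the carrier; may be absent.
- bottle_c_center (a point): middle, half-way up, of a brown bottle with a screw cap: 68 mm diameter body, 118 mm tall, 0.35 to 0.45 kg, origin 59 mm above its underside, z up. Body straight from about 8 to 78 mm height, then a shoulder, cap 43 mm diameter from 102 to 118 mm. Starts standing on the table, left of or in front of the carrier; may be absent.
- bottle_d_center (a point): middle, half-way up, of a brown bottle with a screw cap: 68 mm diameter body, 118 mm tall, 0.35 to 0.45 kg, origin 59 mm above its underside, z up. Body straight from about 8 to 78 mm height, then a shoulder, cap 43 mm diameter from 102 to 118 mm. Starts standing on the table, left of or in front of the carrier; may be absent.
- cup: small steel cup, 65 mm diameter, 66 mm tall, behind the carrier; origin under its centre. Not to be disturbed.
- pen: marker lying on the table behind the carrier on the left, 140 mm long, 14 mm thick; origin under its middle. Not to be disturbed.
- dropper: dropper bottle, 21 mm diameter, 66 mm tall, behind the carrier on the left; origin under its centre. Not to be disturbed.
Mind the look-alikes: they are no part of the job. There is more than one size of the part that bears reader_center; the job needs the larger.

How it is judged:
On the way, in this order (a step that is already met when the one before it is completed fails the run):
1. every bottle present stands upright in the carrier's lane and the gate is shut with the catch down behind its pin (x of bottle_a_center in the frame of carrier between -0.014 and 0.014 m and y of bottle_a_center in the frame of carrier between -0.13 and 0.13 m and z of bottle_a_center in the frame of carrier between 0.05 and 0.074 m and angle between each of bottle_a_center, bottle_b_center, bottle_c_center, bottle_d_center's own z axis and vertical below 0.15 rad and x of bottle_b_center in the frame of carrier between -0.014 and 0.014 m and y of bottle_b_center in the frame of carrier between -0.13 and 0.13 m and z of bottle_b_center in the frame of carrier between 0.05 and 0.074 m and x of bottle_c_center in the frame of carrier between -0.014 and 0.014 m and y of bottle_c_center in the frame of carrier between -0.13 and 0.13 m and z of bottle_c_center in the frame of carrier between 0.05 and 0.074 m and x of bottle_d_center in the frame of carrier between -0.014 and 0.014 m and y of bottle_d_center in the frame of carrier between -0.13 and 0.13 m and z of bottle_d_center in the frame of carrier between 0.05 and 0.074 m and value of joint gate above 0.0885 m and value of joint catch below 0.025 rad), for 0.3 s.
2. the reader is pulled right up out of its stand, the gate still caught (z of reader_center in the frame of stand above 0.175 m and value of joint gate above 0.0885 m and value of joint catch below 0.025 rad), for 0.1 s.
3. the reader's lower end points at the centre of the code plate, square to it and steady, for 1.5 s (x of code_plate in the frame of reader_center between -0.012 and 0.012 m and y of code_plate in the frame of reader_center between -0.012 and 0.012 m and z of code_plate in the frame of reader_center between -0.165 and -0.095 m and angle between the z axis of reader_center and the z axis of code_plate, either way round below 0.35 rad and linear speed of reader below 0.03 m/s and angular speed of reader below 0.3 rad/s and value of joint gate above 0.0885 m and value of joint catch below 0.025 rad), for 1.5 s.
At the end, for the whole second after the job is handed in: Every bottle present stands upright at rest on the lane floor; gate above 0.0885 m and catch below 0.025 rad; the reader stands lower end down on the floor of its stand, centre within 14 mm of the stand axis, leaning under 0.16 rad, at rest (all of step 1 and horizontal distance between reader_center and stand below 0.014 m and z of reader_center in the frame of stand between 0.085 and 0.108 m and angle between reader_center's own z axis and vertical below 0.16 rad and linear speed of each of bottle_a, bottle_b, bottle_c, bottle_d, reader below 0.02 m/s); the robot touches nothing.
It fails at once if the cup, the marker or the dropper bottle is displaced by more than 30 mm (distance of any of cup, pen, dropper from where it was at the start of the episode above 0.03 m).
It fails at once if the reader is pressed against the carrier with more than 8 N (contact force between reader and carrier above 8 N).
Of bottle_a, bottle_b, bottle_c, bottle_d only 3 to 4 are there at a start; the rules pass over those that are not, and their reading is None.
At some moment in a run one of bottle_a, bottle_b, bottle_c, bottle_d may be knocked a few centimetres aside while the robot is not near it.
It also fails if it takes over 208 s, if anything falls off the work surface, if the arm or the gripper's body presses on something with over 40 N, if the wrist force passes 120 N, or if a joint passes its speed limit or range.

## Working session

There is one attempt and no reset: what is moved stays moved. The work goes in short steps, Python scripts to look and compute and a tool call to move; the robot and the scene stay as the last step left them, time stands still between calls to the robot, and variables do not carry over. Pictures are saved under pics/ and viewed, at most 14 in all, crops included, and the job is handed in when it is done.

Besides the shell and the picture viewer there is one more tool, called after "Emit:" by a JSON object that holds its "method" and its "body", one argument or row to a line. arm_command: Moves the arm, as the interface text tells. Shifts and turns lie within -1 to 1; 1 stands for 500 mm of shift or 2 rad of turn. Its arguments: {"type":"object","properties":{"targets":{"type":"array","items":{"type":"object","properties":{"x":{"type":"number","minimum":-1,"maximum":1},"y":{"type":"number","minimum":-1,"maximum":1},"z":{"type":"number","minimum":-1,"maximum":1},"rx":{"type":"number","minimum":-1,"maximum":1},"ry":{"type":"number","minimum":-1,"maximum":1},"rz":{"type":"number","minimum":-1,"maximum":1},"claw":{"type":"number"}}}},"squeeze":{"type":"number"}},"required":["targets"]}

```bash
ls; mkdir -p pics
cat > h.py <<'E'
import numpy as np,cv2
from scipy.spatial.transform import Rotation as R
from plant import robot
def cal(n):
    c=robot.get_calibration(n);K=np.array(c["intrinsics"]);o=np.array(c["origin"]);q=np.array(c["orientation"])
    M=q if q.shape==(3,3) else R.from_rotvec(q).as_matrix() if q.size==3 else R.from_quat(q).as_matrix()
    return K,o,M,c
def cloud(n,d,c=None):
    K,o,M,_=c or cal(n);v,u=np.mgrid[0:d.shape[0],0:d.shape[1]]
    P=np.stack([(u-K[0,2])/K[0,0]*d,-(v-K[1,2])/K[1,1]*d,-d],-1)
    return P@M.T+o
def snap(n,name=None):
    c=cal(n);im,d=robot.read_camera(n)
    if name: cv2.imwrite(f"pics/{name}.png",im[:,:,::-1])
    return im,d,cloud(n,d,c),c
E
python3 - <<'E'
from h import *
for n in("scene","top"):
    im,d,P,c=snap(n,n+"0");print(n,c[3]);np.savez(f"{n}0.npz",im=im,d=d,P=P)
print(robot.read_state())
E
```

```text
pics
scene {'intrinsics': array([[393.8107122 ,   0.        , 279.93438955],
       [  0.        , 393.8107122 , 206.09883776],
       [  0.        ,   0.        ,   1.        ]]), 'origin': array([0.32453763, 0.67504309, 0.79811464]), 'orientation': array([ 0.19098721, -0.97312799, -2.60150378])}
top {'intrinsics': array([[448.43810702,   0.        , 280.52525408],
       [  0.        , 448.43810702, 205.42378434],
       [  0.        ,   0.        ,   1.        ]]), 'origin': array([0.39947565, 0.10829066, 1.15886505]), 'orientation': array([ 0.16492632, -0.11377072, -1.58323367])}
{'t': 0.1, 'q': array([ 1.13760525e+00,  1.31119646e-01,  1.48917225e+00, -2.64290017e-05,
        1.52300018e+00, -8.53739788e-02]), 'dq': array([-0.00039835, -0.00212895, -0.00322721,  0.00120302, -0.00076529,
       -0.00045815]), 'joint_torque': array([ 1.51050277e-03, -5.61336136e+01, -4.93100882e+01,  7.69549794e-02,
        2.89532170e-02, -1.45553904e-04]), 'tool_pos': array([0.20427233, 0.56362935, 0.23167099]), 'orientation': array([-5.43526846e-01, -3.09380011e+00,  2.59050745e-03]), 'force': array([-0.00484966, -0.52498152, -0.70229444]), 'wrist_torque': array([ 0.00350846,  0.06878324, -0.0148863 ]), 'gripper_force': 0.0, 'opening': 0.09292343928854976}
```

View pics/top0.png

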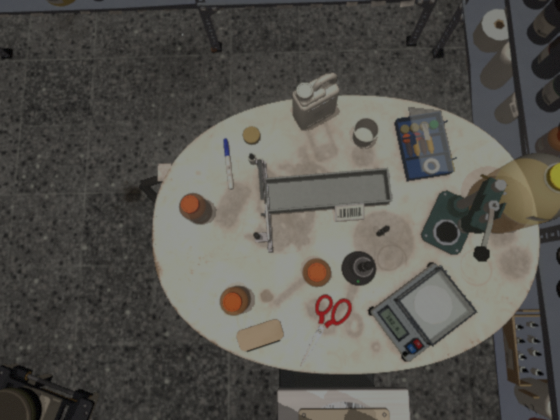

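View pics/scene0.png

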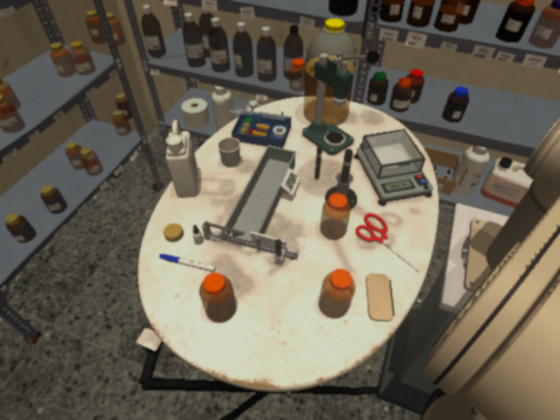

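The top view shows three orange-capped brown bottles at (192,205), (235,298) and (317,270). The carrier is around (330,190) with its code plate at (349,212), and the stand with the pen is at (358,267). A smaller pen look-alike is at (383,230). Gate and knob are at about (262,240).

Run:
```python
from h import *
for n in("top","scene"):
    z=np.load(n+"0.npz");im,d,P=z["im"],z["d"],z["P"]
    hsv=cv2.cvtColor(im,cv2.COLOR_RGB2HSV)
    inT=(P[...,0]>.1)&(P[...,0]<.95)&(abs(P[...,1])<.6)&(d>0)
    m=(((hsv[...,0]<12)&(hsv[...,1]>170)&(hsv[...,2]>110))&inT).astype(np.uint8)
    k,l,s,ce=cv2.connectedComponentsWithStats(m)
    print(n)
    for i in range(1,k):
        if s[i,4]>30:
            p=P[l==i];t=np.percentile(p[:,2],80);pt=p[abs(p[:,2]-t)<.006]
            print("cap",ce[i].round(),s[i,4],pt.mean(0).round(4),(pt.min(0)+pt.max(0))[:2].round(4)/2)
    # height slices
    for lo,hi in((.04,.062),(.062,.1),(.1,.13),(.13,.2)):
        m=(inT&(P[...,2]>lo)&(P[...,2]<hi)).astype(np.uint8)
        k,l,s,ce=cv2.connectedComponentsWithStats(m)
        for i in range(1,k):
            if s[i,4]>12: 
                p=P[l==i];print(lo,hi,ce[i].round(),s[i,4],p.mean(0).round(3),p.min(0).round(3),p.max(0).round(3))
z=np.load("top0.npz");im=z["im"]
cv2.imwrite("pics/topcrop.png",cv2.resize(im[110:310,170:430],None,fx=3,fy=3,interpolation=cv2.INTER_CUBIC)[:,:,::-1])
```

```text
top
cap [189. 203.] 177 [0.596  0.3578 0.1174] [0.5948 0.3574]
cap [316. 272.] 262 [0.4297 0.0606 0.1171] [0.4295  0.06065]
cap [232. 302.] 267 [0.3653 0.2556 0.117 ] [0.36465 0.256  ]
cap [323. 308.] 125 [0.3422 0.0429 0.0105] [0.34235 0.04055]
cap [338. 313.] 146 [0.3299 0.004  0.0108] [0.33105 0.00655]
0.04 0.062 [554.  89.] 126 [ 0.888 -0.566  0.052] [ 0.865 -0.581  0.04 ] [ 0.929 -0.559  0.062]
0.04 0.062 [312. 117.] 124 [0.831 0.057 0.051] [ 0.811 -0.003  0.04 ] [0.858 0.109 0.062]
0.04 0.062 [443. 140.] 654 [ 0.759 -0.272  0.051] [ 0.676 -0.304  0.04 ] [ 0.844 -0.241  0.062]
0.04 0.062 [369. 123.] 97 [ 0.808 -0.087  0.052] [ 0.778 -0.108  0.04 ] [ 0.819 -0.051  0.062]
0.04 0.062 [555. 138.] 200 [ 0.759 -0.553  0.049] [ 0.729 -0.569  0.04 ] [ 0.792 -0.542  0.062]
0.04 0.062 [361. 140.] 43 [ 0.764 -0.065  0.051] [ 0.757 -0.092  0.04 ] [ 0.779 -0.048  0.062]
0.04 0.062 [251. 157.] 23 [0.726 0.216 0.051] [0.721 0.21  0.042] [0.735 0.222 0.061]
0.04 0.062 [260. 178.] 166 [0.669 0.193 0.057] [0.614 0.186 0.04 ] [0.719 0.207 0.062]
0.04 0.062 [331. 196.] 967 [0.62  0.017 0.052] [ 0.5
[... 9291 characters left out ...]
.361 0.115] [0.574 0.334 0.1  ] [0.617 0.38  0.12 ]
0.13 0.2 [265.  33.] 78 [ 0.894 -0.589  0.146] [ 0.878 -0.599  0.13 ] [ 0.909 -0.582  0.159]
0.13 0.2 [365.  50.] 106 [ 0.522 -0.529  0.183] [ 0.501 -0.537  0.162] [ 0.538 -0.523  0.199]
0.13 0.2 [324.  88.] 656 [ 0.584 -0.304  0.166] [ 0.503 -0.385  0.13 ] [ 0.671 -0.248  0.2  ]
0.13 0.2 [363.  63.] 53 [ 0.521 -0.529  0.14 ] [ 0.502 -0.534  0.13 ] [ 0.538 -0.524  0.152]
0.13 0.2 [352.  71.] 58 [ 0.527 -0.395  0.181] [ 0.523 -0.421  0.133] [ 0.539 -0.366  0.2  ]
0.13 0.2 [177. 145.] 826 [0.843 0.07  0.163] [ 0.811 -0.002  0.13 ] [0.902 0.111 0.195]
0.13 0.2 [347. 158.] 141 [ 0.441 -0.045  0.157] [ 0.432 -0.058  0.13 ] [ 0.452 -0.039  0.177]
```

View pics/topcrop.png

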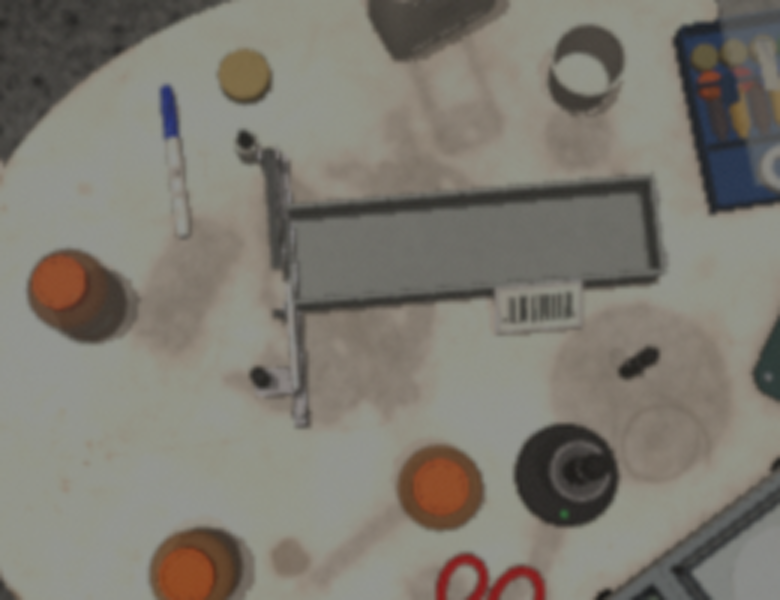

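The crop confirms two upright pens. The longer one is in the black-based stand at crop (590,465), 180 mm high, and is the reader. The shorter one stands alone at (640,362), top at 120 mm, and is the look-alike.

Run:
```python
from h import *
for n in("top","scene"):
    z=np.load(n+"0.npz");im,d,P=z["im"],z["d"],z["P"]
    p=P[(P[...,2]>.05)&(P[...,2]<.061)&(P[...,0]>.53)&(P[...,0]<.72)&(P[...,1]<.155)&(P[...,1]>-.16)&(d>0)]
    # split front/back by line between
    b=p[(p[:,0]>.63)&(p[:,1]>-.12)];f=p[(p[:,0]<.62)&(p[:,1]>-.12)]
    L=[]
    for q in(b,f):
        for _ in range(4):
            c=np.polyfit(q[:,1],q[:,0],1);r=q[:,0]-np.polyval(c,q[:,1]);q=q[abs(r)<max(2*r.std(),.002)]
        L.append(c);print(n,"line",c.round(4),len(q),r.std().round(4),"yaw",-np.arctan(c[0]))
    yaw=-np.arctan((L[0][0]+L[1][0])/2);e=np.array([np.cos(yaw),np.sin(yaw)]);g=np.array([-e[1],e[0]])
    v=p[:,:2]@g;print("sep",(L[0][1]-L[1][1])*np.cos(yaw),"end v min",np.percentile(v,[0,1,3,5,8,12]).round(4))
    h=np.histogram(v,40);print(h[0][:8],h[1][:8].round(4))
    k=P[(P[...,2]>.062)&(P[...,2]<.1)&(P[...,0]>.5)&(P[...,0]<.54)&(P[...,1]>.19)&(P[...,1]<.22)&(d>0)]
    print("knob",k.mean(0),(k.min(0)+k.max(0))/2,np.ptp(k,axis=0)); t=k[k[:,2]>.088];print("knobtop",t.mean(0) if len(t) else 0,len(t))
    # stand sleeve & reader
    s=P[(P[...,2]>.078)&(P[...,2]<.09)&(np.hypot(P[...,0]-.44,P[...,1]+.05)<.04)&(d>0)];print("sleeve",(s.min(0)+s.max(0))/2,np.ptp(s,axis=0))
    s=P[(P[...,2]>.008)&(P[...,2]<.02)&(np.hypot(P[...,0]-.44,P[...,1]+.05)<.06)&(d>0)];print("base",(s.min(0)+s.max(0))/2,np.ptp(s,axis=0))
    s=P[(P[...,2]>.1)&(np.hypot(P[...,0]-.44,P[...,1]+.05)<.04)&(d>0)]
    for lo in(.1,.12,.14,.16,.17):
        t=s[(s[:,2]>lo)&(s[:,2]<lo+.02)]
        if len(t):print(" rd",lo,len(t),t.mean(0).round(4),((t.min(0)+t.max(0))/2).round(4))
    # code plate
    hs=P[(P[...,2]>.02)&(P[...,2]<.062)&(P[...,0]>.5)&(P[...,0]<.58)&(P[...,1]>-.1)&(P[...,1]<.02)&(d>0)]
    c,_,_,_=np.linalg.lstsq(np.c_[hs[:,:2],np.ones(len(hs))],hs[:,2],rcond=None);print("plate",hs.mean(0),(hs.min(0)+hs.max(0))/2,"slope",c)
    for nm,m in(("pen",None),):pass
```

```text
top line [-0.0642  0.6791] 200 0.0014 yaw 0.06406380079191812
top line [-0.059   0.5964] 234 0.0021 yaw 0.058895410226995605
sep 0.08254293756225133 end v min [-0.1715 -0.1707 -0.1693 -0.1687 -0.1674 -0.166 ]
[73 10 11 13 10 13 11 10] [-0.1715 -0.1642 -0.157  -0.1498 -0.1425 -0.1353 -0.128  -0.1208]
knob [0.52049359 0.20199703 0.08790948] [0.52087272 0.20213667 0.08164703] [0.01414632 0.0135766  0.03279661]
knobtop [0.52120951 0.20257574 0.09158171] 29
sleeve [ 0.44165764 -0.05056017  0.08388266] [0.04477825 0.04192245 0.01147196]
base [ 0.44111201 -0.04948557  0.0133406 ] [0.08511419 0.08599228 0.01067308]
 rd 0.1 11 [ 0.4377 -0.0433  0.1084] [ 0.4391 -0.0443  0.1091]
 rd 0.12 11 [ 0.4393 -0.0431  0.1289] [ 0.4399 -0.0451  0.1295]
 rd 0.14 13 [ 0.4402 -0.0435  0.1473] [ 0.4414 -0.0455  0.1473]
 rd 0.16 65 [ 0.4411 -0.0486  0.1732] [ 0.4413 -0.0491  0.1705]
 rd 0.17 53 [ 0.4417 -0.0497  0.1751] [ 0.4412 -0.0498  0.1754]
plate [ 0.56959576 -0.03071046  0.03356621] [ 0.5524087  -0.04658537  0.04067565] slope [ 0.1812541  -0.04328645 -0.07100471]
scene line [-0.0615  0.6795] 144 0.0014 
[... 322 characters left out ...]
5312 0.07776499] [0.01261617 0.01593177 0.03119883]
knobtop [0.5214475  0.20332479 0.09084071] 30
sleeve [ 0.44230974 -0.05040051  0.08395183] [0.04421913 0.04529635 0.01185093]
base [ 0.44136925 -0.05657539  0.01276337] [0.08563945 0.06528965 0.0088962 ]
 rd 0.1 47 [ 0.4406 -0.0438  0.1101] [ 0.4421 -0.046   0.1102]
 rd 0.12 48 [ 0.4412 -0.0438  0.1298] [ 0.4418 -0.045   0.13  ]
 rd 0.14 50 [ 0.4409 -0.0436  0.1498] [ 0.4419 -0.0458  0.1499]
 rd 0.16 67 [ 0.4414 -0.0462  0.1703] [ 0.442  -0.0487  0.1688]
 rd 0.17 38 [ 0.4416 -0.048   0.1744] [ 0.442  -0.0499  0.1738]
plate [ 0.56595938 -0.0346057   0.03397532] [ 0.55218814 -0.04576142  0.0407984 ] slope [-0.05849534 -0.0524478   0.06526632]
```

Emit:
{"method": "arm_command", "body": {
  "targets": [
    {"x": 0.322,"y": -0.614,"z": -0.06,"rz": -0.58,"claw": 0},
    {"x": 0.322,"y": -0.614,"z": -0.06,"rz": -0.58,"claw": 0},
    {"x": 0.322,"y": -0.614,"z": -0.06,"rz": -0.58,"claw": 0},
    {"x": 0.322,"y": -0.614,"z": -0.06,"rz": -0.58,"claw": 0},
    {"x": 0.322,"y": -0.614,"z": -0.06,"rz": -0.58,"claw": 0},
    {"x": 0.322,"y": -0.614,"z": -0.06,"rz": -0.58,"claw": 0},
    {"x": 0.322,"y": -0.614,"z": -0.06,"rz": -0.58,"claw": 0},
    {"x": 0.322,"y": -0.614,"z": -0.06,"rz": -0.58,"claw": 0},
    {"x": 0.322,"y": -0.614,"z": -0.06,"rz": -0.58,"claw": 0},
    {"x": 0.322,"y": -0.614,"z": -0.06,"rz": -0.58,"claw": 0}
  ],
  "squeeze": 30
}}

```text
schema error: expected keys x, y, z, rx, ry, rz, claw
```

Emit:
{"method": "arm_command", "body": {
  "targets": [
    {"x": 0.322,"y": -0.614,"z": -0.06,"rx": 0,"ry": 0,"rz": -0.58,"claw": 0},
    {"x": 0.322,"y": -0.614,"z": -0.06,"rx": 0,"ry": 0,"rz": -0.58,"claw": 0},
    {"x": 0.322,"y": -0.614,"z": -0.06,"rx": 0,"ry": 0,"rz": -0.58,"claw": 0},
    {"x": 0.322,"y": -0.614,"z": -0.06,"rx": 0,"ry": 0,"rz": -0.58,"claw": 0},
    {"x": 0.322,"y": -0.614,"z": -0.06,"rx": 0,"ry": 0,"rz": -0.58,"claw": 0},
    {"x": 0.322,"y": -0.614,"z": -0.06,"rx": 0,"ry": 0,"rz": -0.58,"claw": 0},
    {"x": 0.322,"y": -0.614,"z": -0.06,"rx": 0,"ry": 0,"rz": -0.58,"claw": 0},
    {"x": 0.322,"y": -0.614,"z": -0.06,"rx": 0,"ry": 0,"rz": -0.58,"claw": 0},
    {"x": 0.322,"y": -0.614,"z": -0.06,"rx": 0,"ry": 0,"rz": -0.58,"claw": 0},
    {"x": 0.322,"y": -0.614,"z": -0.06,"rx": 0,"ry": 0,"rz": -0.58,"claw": 0}
  ],
  "squeeze": 30
}}

```text
t: 0.93
tool_pos: [0.3666, 0.2537, 0.2019]
orientation: [2.163, 2.277, -0.002]
force: [1.0, 0.5, 0.2]
opening: 0.093
gripper_force: 0.0
```

```bash
cat >> h.py <<'E'
def caps(cams=("scene","top")):
    for n in cams:
        im,d,P,_=snap(n);hsv=cv2.cvtColor(im,cv2.COLOR_RGB2HSV)
        m=((hsv[...,0]<12)&(hsv[...,1]>170)&(hsv[...,2]>110)&(P[...,2]>.08)&(P[...,0]>.1)&(P[...,0]<.95)&(abs(P[...,1])<.5)&(d>0)).astype(np.uint8)
        k,l,s,ce=cv2.connectedComponentsWithStats(m)
        for i in range(1,k):
            if s[i,4]>30:
                p=P[l==i];t=np.percentile(p[:,2],80);p=p[abs(p[:,2]-t)<.006];print(n,s[i,4],p.mean(0).round(4))
def st():
    s=robot.read_state();a,b=s["orientation"][:2]
    R_=R.from_rotvec(s["orientation"]).as_matrix()
    print("t",round(s["t"],2),"pos",s["tool_pos"].round(4),"ty",R_[:,1].round(3),"tz",R_[:,2].round(3),"open",round(s["opening"],4),"F",s["force"].round(1),"q",s["q"].round(2));return s
E
python3 -c "
from h import *
st();caps();st()"
```

```text
t 0.93 pos [0.3666 0.2537 0.2019] ty [ 0.999  0.051 -0.   ] tz [-0.    -0.002 -1.   ] open 0.093 F [1.  0.5 0.2] q [ 0.49 -0.28  1.94 -0.    1.49  0.44]
scene 384 [0.3652 0.2577 0.1168]
scene 244 [0.5931 0.3618 0.1171]
top 171 [0.5949 0.3583 0.1171]
top 264 [0.4298 0.0599 0.1175]
t 1.03 pos [0.3657 0.2561 0.2023] ty [ 0.998  0.06  -0.001] tz [-0.001 -0.    -1.   ] open 0.0931 F [ 0.4 -1.   1.4] q [ 0.5  -0.28  1.94  0.    1.49  0.44]
```

Emit:
{"method": "arm_command", "body": {
  "targets": [
    {"x": 0,"y": 0,"z": -0.268,"rx": 0,"ry": 0,"rz": 0,"claw": 0},
    {"x": 0,"y": 0,"z": -0.268,"rx": 0,"ry": 0,"rz": 0,"claw": 0},
    {"x": 0,"y": 0,"z": -0.268,"rx": 0,"ry": 0,"rz": 0,"claw": 0},
    {"x": 0,"y": 0,"z": -0.268,"rx": 0,"ry": 0,"rz": 0,"claw": 0},
    {"x": 0,"y": 0,"z": -0.268,"rx": 0,"ry": 0,"rz": 0,"claw": 0},
    {"x": 0,"y": 0,"z": -0.268,"rx": 0,"ry": 0,"rz": 0,"claw": 0},
    {"x": 0,"y": 0,"z": -0.268,"rx": 0,"ry": 0,"rz": 0,"claw": 255},
    {"x": 0,"y": 0,"z": -0.268,"rx": 0,"ry": 0,"rz": 0,"claw": 255},
    {"x": 0,"y": 0,"z": -0.268,"rx": 0,"ry": 0,"rz": 0,"claw": 255},
    {"x": 0,"y": 0,"z": -0.268,"rx": 0,"ry": 0,"rz": 0,"claw": 255}
  ]
}}

```text
t: 1.87
tool_pos: [0.3666, 0.2577, 0.0703]
orientation: [2.15, 2.29, 0.004]
force: [-0.5, -0.2, -0.3]
opening: 0.0708
gripper_force: 0.0
```

Emit:
{"method": "arm_command", "body": {
  "targets": [
    {"x": 0,"y": 0,"z": 0,"rx": 0,"ry": 0,"rz": 0,"claw": 255},
    {"x": 0,"y": 0,"z": 0,"rx": 0,"ry": 0,"rz": 0,"claw": 255},
    {"x": 0,"y": 0,"z": 0,"rx": 0,"ry": 0,"rz": 0,"claw": 255},
    {"x": 0,"y": 0,"z": 0.26,"rx": 0,"ry": 0,"rz": 0,"claw": 255},
    {"x": 0,"y": 0,"z": 0.26,"rx": 0,"ry": 0,"rz": 0,"claw": 255},
    {"x": 0,"y": 0,"z": 0.26,"rx": 0,"ry": 0,"rz": 0,"claw": 255},
    {"x": 0,"y": 0,"z": 0.26,"rx": 0,"ry": 0,"rz": 0,"claw": 255},
    {"x": 0,"y": 0,"z": 0.26,"rx": 0,"ry": 0,"rz": 0,"claw": 255},
    {"x": 0,"y": 0,"z": 0.26,"rx": 0,"ry": 0,"rz": 0,"claw": 255}
  ]
}}

```text
t: 2.62
tool_pos: [0.3652, 0.2569, 0.1979]
orientation: [-2.15, -2.29, 0.001]
force: [0.2, -0.1, -4.3]
opening: 0.0667
gripper_force: 29.7
```

Emit:
{"method": "arm_command", "body": {
  "targets": [
    {"x": 0.03,"y": -0.036,"z": 0.02,"rx": 0,"ry": 0,"rz": 0,"claw": 255},
    {"x": 0.08,"y": -0.096,"z": 0.02,"rx": 0,"ry": 0,"rz": 0,"claw": 255},
    {"x": 0.13,"y": -0.156,"z": 0.02,"rx": 0,"ry": 0,"rz": 0,"claw": 255},
    {"x": 0.18,"y": -0.216,"z": 0.02,"rx": 0,"ry": 0,"rz": 0,"claw": 255},
    {"x": 0.23,"y": -0.276,"z": 0.02,"rx": 0,"ry": 0,"rz": 0,"claw": 255},
    {"x": 0.28,"y": -0.336,"z": 0.02,"rx": 0,"ry": 0,"rz": 0,"claw": 255},
    {"x": 0.33,"y": -0.396,"z": 0.02,"rx": 0,"ry": 0,"rz": 0,"claw": 255},
    {"x": 0.38,"y": -0.456,"z": 0.02,"rx": 0,"ry": 0,"rz": 0,"claw": 255},
    {"x": 0.43,"y": -0.516,"z": 0.02,"rx": 0,"ry": 0,"rz": 0,"claw": 255},
    {"x": 0.48,"y": -0.576,"z": 0.02,"rx": 0,"ry": 0,"rz": 0,"claw": 255}
  ]
}}

```text
t: 3.45
tool_pos: [0.6045, -0.0325, 0.2044]
orientation: [-2.147, -2.286, 0.005]
force: [-0.0, 1.2, -2.3]
opening: 0.067
gripper_force: 29.7
```

Emit:
{"method": "arm_command", "body": {
  "targets": [
    {"x": 0.045,"y": -0.054,"z": 0,"rx": 0,"ry": 0,"rz": 0,"claw": 255},
    {"x": 0.068,"y": -0.08,"z": 0,"rx": 0,"ry": 0,"rz": 0,"claw": 255},
    {"x": 0.074,"y": -0.088,"z": 0,"rx": 0,"ry": 0,"rz": 0,"claw": 255},
    {"x": 0.074,"y": -0.088,"z": -0.06,"rx": 0,"ry": 0,"rz": 0,"claw": 255},
    {"x": 0.074,"y": -0.088,"z": -0.1,"rx": 0,"ry": 0,"rz": 0,"claw": 255},
    {"x": 0.074,"y": -0.088,"z": -0.1,"rx": 0,"ry": 0,"rz": 0,"claw": 255},
    {"x": 0.074,"y": -0.088,"z": -0.1,"rx": 0,"ry": 0,"rz": 0,"claw": 255}
  ]
}}

```text
t: 4.03
tool_pos: [0.6396, -0.0738, 0.1547]
orientation: [-2.145, -2.286, 0.006]
force: [-0.3, -0.2, -2.8]
opening: 0.0667
gripper_force: 29.7
```

```bash
python3 -c "
from h import *
st();caps();st();snap('wrist','w1');im=snap('scene')[0];cv2.imwrite('pics/s1.png',cv2.resize(im[110:290,180:420],None,fx=3,fy=3,interpolation=cv2.INTER_CUBIC)[:,:,::-1])"
```

```text
t 4.03 pos [ 0.6396 -0.0738  0.1547] ty [ 0.998  0.063 -0.007] tz [-0.008  0.002 -1.   ] open 0.0667 F [-0.3 -0.2 -2.8] q [-0.19  0.3   1.44  0.    1.41 -0.26]
scene 141 [ 0.6369 -0.0719  0.2012]
scene 281 [0.4303 0.0619 0.1168]
scene 424 [0.5939 0.3591 0.1171]
top 165 [0.5961 0.3582 0.1171]
top 266 [0.4298 0.0603 0.1172]
t 4.13 pos [ 0.6423 -0.0744  0.159 ] ty [ 0.998  0.064 -0.   ] tz [-0.  0. -1.] open 0.0669 F [ 0.1  0.6 -2.5] q [-0.19  0.3   1.43  0.    1.41 -0.26]
```

View pics/s1.png

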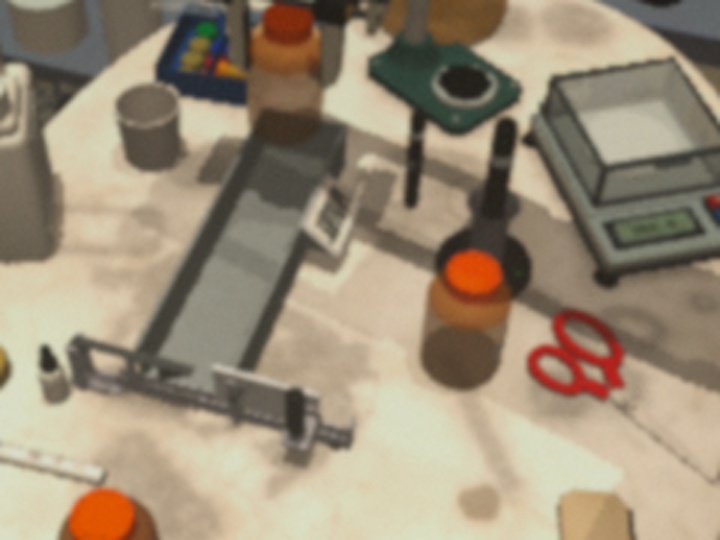

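The bottle hangs upright over the lane's closed end, crop (290,90). I'll lower it.

Emit:
{"method": "arm_command", "body": {
  "targets": [
    {"x": 0,"y": -0.001,"z": -0.05,"rx": 0,"ry": 0,"rz": 0,"claw": 255},
    {"x": 0,"y": -0.001,"z": -0.1,"rx": 0,"ry": 0,"rz": 0,"claw": 255},
    {"x": 0,"y": -0.001,"z": -0.14,"rx": 0,"ry": 0,"rz": 0,"claw": 255},
    {"x": 0,"y": -0.001,"z": -0.155,"rx": 0,"ry": 0,"rz": 0,"claw": 255},
    {"x": 0,"y": -0.001,"z": -0.165,"rx": 0,"ry": 0,"rz": 0,"claw": 255},
    {"x": 0,"y": -0.001,"z": -0.165,"rx": 0,"ry": 0,"rz": 0,"claw": 255},
    {"x": 0,"y": -0.001,"z": -0.165,"rx": 0,"ry": 0,"rz": 0,"claw": 255}
  ]
}}

```text
t: 4.82
tool_pos: [0.6437, -0.0756, 0.0781]
orientation: [2.149, 2.289, 0.002]
force: [0.5, -1.0, -2.8]
opening: 0.0664
gripper_force: 29.8
```

```bash
python3 -c "
from h import *
st();caps(('scene',));st()"
```

```text
t 4.82 pos [ 0.6437 -0.0756  0.0781] ty [0.998 0.063 0.003] tz [ 0.003 -0.001 -1.   ] open 0.0664 F [ 0.5 -1.  -2.8] q [-0.2   0.37  1.5  -0.    1.27 -0.26]
scene 127 [ 0.6404 -0.0701  0.1248]
scene 284 [0.4302 0.0618 0.1169]
scene 416 [0.5939 0.3593 0.1171]
t 4.87 pos [ 0.6439 -0.0756  0.0782] ty [0.998 0.063 0.003] tz [ 0.003 -0.001 -1.   ] open 0.0662 F [ 0.1 -0.8 -2.7] q [-0.2   0.37  1.5  -0.    1.27 -0.26]
```

Emit:
{"method": "arm_command", "body": {
  "targets": [
    {"x": 0,"y": 0,"z": -0.005,"rx": 0,"ry": 0,"rz": 0,"claw": 255},
    {"x": 0,"y": 0,"z": -0.005,"rx": 0,"ry": 0,"rz": 0,"claw": 255},
    {"x": 0,"y": 0,"z": -0.005,"rx": 0,"ry": 0,"rz": 0,"claw": 0},
    {"x": 0,"y": 0,"z": -0.005,"rx": 0,"ry": 0,"rz": 0,"claw": 0},
    {"x": 0,"y": 0,"z": -0.005,"rx": 0,"ry": 0,"rz": 0,"claw": 0},
    {"x": 0,"y": 0,"z": -0.005,"rx": 0,"ry": 0,"rz": 0,"claw": 0},
    {"x": 0,"y": 0,"z": -0.005,"rx": 0,"ry": 0,"rz": 0,"claw": 0},
    {"x": 0,"y": 0,"z": 0.1,"rx": 0,"ry": 0,"rz": 0,"claw": 0},
    {"x": 0,"y": 0,"z": 0.25,"rx": 0,"ry": 0,"rz": 0,"claw": 0},
    {"x": 0,"y": 0,"z": 0.25,"rx": 0,"ry": 0,"rz": 0,"claw": 0}
  ]
}}

```text
t: 5.7
tool_pos: [0.6414, -0.0752, 0.1988]
orientation: [-2.149, -2.288, 0.002]
force: [0.7, -0.6, 0.3]
opening: 0.0929
gripper_force: 0.0
```

Emit:
{"method": "arm_command", "body": {
  "targets": [
    {"x": -0.426,"y": 0.272,"z": 0,"rx": 0,"ry": 0,"rz": 0,"claw": 0},
    {"x": -0.426,"y": 0.272,"z": 0,"rx": 0,"ry": 0,"rz": 0,"claw": 0},
    {"x": -0.426,"y": 0.272,"z": 0,"rx": 0,"ry": 0,"rz": 0,"claw": 0},
    {"x": -0.426,"y": 0.272,"z": 0,"rx": 0,"ry": 0,"rz": 0,"claw": 0},
    {"x": -0.426,"y": 0.272,"z": 0,"rx": 0,"ry": 0,"rz": 0,"claw": 0},
    {"x": -0.426,"y": 0.272,"z": 0,"rx": 0,"ry": 0,"rz": 0,"claw": 0},
    {"x": -0.426,"y": 0.272,"z": 0,"rx": 0,"ry": 0,"rz": 0,"claw": 0},
    {"x": -0.426,"y": 0.272,"z": 0,"rx": 0,"ry": 0,"rz": 0,"claw": 0}
  ]
}}

```text
t: 6.37
tool_pos: [0.428, 0.0617, 0.1987]
orientation: [2.147, 2.292, 0.001]
force: [0.5, 0.3, -0.1]
opening: 0.0928
gripper_force: 0.0
```

```bash
python3 -c "
from h import *
caps();st()"
```

```text
scene 201 [ 0.6402 -0.0741  0.1223]
scene 249 [0.429 0.062 0.117]
scene 429 [0.594  0.3591 0.1172]
top 235 [ 0.6407 -0.0766  0.123 ]
top 165 [0.5959 0.3584 0.1171]
t 6.47 pos [0.4302 0.0604 0.1992] ty [0.998 0.063 0.002] tz [ 0.002 -0.    -1.   ] open 0.0928 F [ 0.8 -0.   0.8] q [ 0.02 -0.32  1.97 -0.    1.49 -0.04]
```

Emit:
{"method": "arm_command", "body": {
  "targets": [
    {"x": 0,"y": 0,"z": -0.26,"rx": 0,"ry": 0,"rz": 0,"claw": 0},
    {"x": 0,"y": 0,"z": -0.26,"rx": 0,"ry": 0,"rz": 0,"claw": 0},
    {"x": 0,"y": 0,"z": -0.26,"rx": 0,"ry": 0,"rz": 0,"claw": 0},
    {"x": 0,"y": 0,"z": -0.26,"rx": 0,"ry": 0,"rz": 0,"claw": 0},
    {"x": 0,"y": 0,"z": -0.26,"rx": 0,"ry": 0,"rz": 0,"claw": 0},
    {"x": 0,"y": 0,"z": -0.26,"rx": 0,"ry": 0,"rz": 0,"claw": 0},
    {"x": 0,"y": 0,"z": -0.26,"rx": 0,"ry": 0,"rz": 0,"claw": 255},
    {"x": 0,"y": 0,"z": -0.26,"rx": 0,"ry": 0,"rz": 0,"claw": 255},
    {"x": 0,"y": 0,"z": -0.26,"rx": 0,"ry": 0,"rz": 0,"claw": 255},
    {"x": 0,"y": 0,"z": -0.26,"rx": 0,"ry": 0,"rz": 0,"claw": 255}
  ]
}}

```text
t: 7.3
tool_pos: [0.4307, 0.0606, 0.0702]
orientation: [2.149, 2.289, 0.003]
force: [-0.3, -0.7, -0.3]
opening: 0.0709
gripper_force: 0.0
```

Emit:
{"method": "arm_command", "body": {
  "targets": [
    {"x": 0,"y": 0,"z": 0,"rx": 0,"ry": 0,"rz": 0,"claw": 255},
    {"x": 0,"y": 0,"z": 0,"rx": 0,"ry": 0,"rz": 0,"claw": 255},
    {"x": 0,"y": 0,"z": 0,"rx": 0,"ry": 0,"rz": 0,"claw": 255},
    {"x": 0,"y": 0,"z": 0.28,"rx": 0,"ry": 0,"rz": 0,"claw": 255},
    {"x": 0,"y": 0,"z": 0.28,"rx": 0,"ry": 0,"rz": 0,"claw": 255},
    {"x": 0,"y": 0,"z": 0.28,"rx": 0,"ry": 0,"rz": 0,"claw": 255},
    {"x": 0,"y": 0,"z": 0.28,"rx": 0,"ry": 0,"rz": 0,"claw": 255},
    {"x": 0,"y": 0,"z": 0.28,"rx": 0,"ry": 0,"rz": 0,"claw": 255}
  ]
}}

```text
t: 7.97
tool_pos: [0.4319, 0.0607, 0.2134]
orientation: [2.146, 2.286, 0.009]
force: [0.5, -0.9, -4.0]
opening: 0.0664
gripper_force: 30.0
```

Emit:
{"method": "arm_command", "body": {
  "targets": [
    {"x": 0.03,"y": -0.007,"z": 0,"rx": 0,"ry": 0,"rz": 0,"claw": 255},
    {"x": 0.09,"y": -0.02,"z": 0,"rx": 0,"ry": 0,"rz": 0,"claw": 255},
    {"x": 0.16,"y": -0.035,"z": 0,"rx": 0,"ry": 0,"rz": 0,"claw": 255},
    {"x": 0.23,"y": -0.052,"z": 0,"rx": 0,"ry": 0,"rz": 0,"claw": 255},
    {"x": 0.3,"y": -0.067,"z": 0,"rx": 0,"ry": 0,"rz": 0,"claw": 255},
    {"x": 0.37,"y": -0.083,"z": 0,"rx": 0,"ry": 0,"rz": 0,"claw": 255},
    {"x": 0.41,"y": -0.092,"z": 0,"rx": 0,"ry": 0,"rz": 0,"claw": 255},
    {"x": 0.412,"y": -0.092,"z": -0.05,"rx": 0,"ry": 0,"rz": 0,"claw": 255},
    {"x": 0.412,"y": -0.092,"z": -0.1,"rx": 0,"ry": 0,"rz": 0,"claw": 255},
    {"x": 0.412,"y": -0.092,"z": -0.1,"rx": 0,"ry": 0,"rz": 0,"claw": 255}
  ]
}}

```text
t: 8.8
tool_pos: [0.6303, 0.0147, 0.1485]
orientation: [-2.143, -2.282, 0.015]
force: [-1.8, -0.0, -5.3]
opening: 0.0663
gripper_force: 30.0
```

```bash
python3 -c "
from h import *
st();caps();st()"
```

```text
t 8.8 pos [0.6303 0.0147 0.1485] ty [ 0.998  0.063 -0.015] tz [-0.015  0.001 -1.   ] open 0.0663 F [-1.8 -0.  -5.3] q [-0.06  0.28  1.48 -0.    1.4  -0.12]
scene 175 [0.6289 0.0205 0.1953]
scene 416 [0.5936 0.3594 0.1172]
top 201 [ 0.641  -0.0775  0.1225]
top 153 [0.5963 0.3583 0.1172]
t 8.9 pos [0.6327 0.0148 0.1547] ty [ 0.998  0.063 -0.008] tz [-0.008  0.    -1.   ] open 0.0663 F [-0.2  0.1 -3.3] q [-0.06  0.27  1.47  0.    1.41 -0.12]
```

Emit:
{"method": "arm_command", "body": {
  "targets": [
    {"x": 0,"y": 0,"z": -0.04,"rx": 0,"ry": 0,"rz": 0,"claw": 255},
    {"x": 0,"y": 0,"z": -0.09,"rx": 0,"ry": 0,"rz": 0,"claw": 255},
    {"x": 0,"y": 0,"z": -0.135,"rx": 0,"ry": 0,"rz": 0,"claw": 255},
    {"x": 0,"y": 0,"z": -0.155,"rx": 0,"ry": 0,"rz": 0,"claw": 255},
    {"x": 0,"y": 0,"z": -0.16,"rx": 0,"ry": 0,"rz": 0,"claw": 255},
    {"x": 0,"y": 0,"z": -0.16,"rx": 0,"ry": 0,"rz": 0,"claw": 255},
    {"x": 0,"y": 0,"z": -0.16,"rx": 0,"ry": 0,"rz": 0,"claw": 255}
  ]
}}

```text
t: 9.48
tool_pos: [0.6367, 0.0146, 0.0807]
orientation: [2.149, 2.289, 0.003]
force: [0.7, -0.2, -4.0]
opening: 0.0663
gripper_force: 30.0
```

```bash
python3 -c "
from h import *
st();caps(('scene',));st()"
```

```text
t 9.48 pos [0.6367 0.0146 0.0807] ty [0.998 0.063 0.003] tz [ 0.003 -0.    -1.   ] open 0.0663 F [ 0.7 -0.2 -4. ] q [-0.06  0.34  1.53  0.    1.27 -0.12]
scene 117 [0.6335 0.0223 0.1272]
scene 410 [0.5937 0.3594 0.117 ]
t 9.53 pos [0.637  0.0145 0.081 ] ty [0.998 0.063 0.003] tz [ 0.003 -0.    -1.   ] open 0.0663 F [-0.4 -0.3 -3.2] q [-0.06  0.34  1.53  0.    1.27 -0.12]
```

Emit:
{"method": "arm_command", "body": {
  "targets": [
    {"x": 0,"y": 0,"z": -0.009,"rx": 0,"ry": 0,"rz": 0,"claw": 255},
    {"x": 0,"y": 0,"z": -0.009,"rx": 0,"ry": 0,"rz": 0,"claw": 255},
    {"x": 0,"y": 0,"z": -0.009,"rx": 0,"ry": 0,"rz": 0,"claw": 0},
    {"x": 0,"y": 0,"z": -0.009,"rx": 0,"ry": 0,"rz": 0,"claw": 0},
    {"x": 0,"y": 0,"z": -0.009,"rx": 0,"ry": 0,"rz": 0,"claw": 0},
    {"x": 0,"y": 0,"z": -0.009,"rx": 0,"ry": 0,"rz": 0,"claw": 0},
    {"x": 0,"y": 0,"z": -0.009,"rx": 0,"ry": 0,"rz": 0,"claw": 0},
    {"x": 0,"y": 0,"z": 0.1,"rx": 0,"ry": 0,"rz": 0,"claw": 0},
    {"x": 0,"y": 0,"z": 0.25,"rx": 0,"ry": 0,"rz": 0,"claw": 0},
    {"x": 0,"y": 0,"z": 0.25,"rx": 0,"ry": 0,"rz": 0,"claw": 0}
  ]
}}

```text
t: 10.37
tool_pos: [0.6344, 0.0146, 0.1994]
orientation: [-2.149, -2.289, 0.003]
force: [0.5, 0.0, 1.0]
opening: 0.093
gripper_force: 0.0
```

Emit:
{"method": "arm_command", "body": {
  "targets": [
    {"x": -0.082,"y": 0.688,"z": 0,"rx": 0,"ry": 0,"rz": 0,"claw": 0},
    {"x": -0.082,"y": 0.688,"z": 0,"rx": 0,"ry": 0,"rz": 0,"claw": 0},
    {"x": -0.082,"y": 0.688,"z": 0,"rx": 0,"ry": 0,"rz": 0,"claw": 0},
    {"x": -0.082,"y": 0.688,"z": 0,"rx": 0,"ry": 0,"rz": 0,"claw": 0},
    {"x": -0.082,"y": 0.688,"z": 0,"rx": 0,"ry": 0,"rz": 0,"claw": 0},
    {"x": -0.082,"y": 0.688,"z": 0,"rx": 0,"ry": 0,"rz": 0,"claw": 0},
    {"x": -0.082,"y": 0.688,"z": 0,"rx": 0,"ry": 0,"rz": 0,"claw": 0},
    {"x": -0.082,"y": 0.688,"z": 0,"rx": 0,"ry": 0,"rz": 0,"claw": 0},
    {"x": -0.082,"y": 0.688,"z": 0,"rx": 0,"ry": 0,"rz": 0,"claw": 0},
    {"x": -0.082,"y": 0.688,"z": 0,"rx": 0,"ry": 0,"rz": 0,"claw": 0}
  ]
}}

```text
t: 11.2
tool_pos: [0.5929, 0.3625, 0.1987]
orientation: [-2.144, -2.295, 0.0]
force: [-0.0, 0.3, -0.6]
opening: 0.0933
gripper_force: 0.0
```

```bash
python3 -c "
from h import *
caps();st()"
```

```text
scene 138 [ 0.6392 -0.0699  0.1218]
scene 163 [0.6347 0.0188 0.1224]
scene 448 [0.5938 0.3591 0.1172]
top 234 [ 0.6406 -0.0767  0.1228]
top 232 [0.6361 0.014  0.1229]
t 11.3 pos [0.5943 0.3585 0.1987] ty [ 0.998  0.064 -0.   ] tz [-0.    -0.001 -1.   ] open 0.0928 F [ 0.  -0.7  0.3] q [ 0.47  0.4   1.23 -0.    1.51  0.41]
```

Emit:
{"method": "arm_command", "body": {
  "targets": [
    {"x": 0,"y": 0,"z": -0.26,"rx": 0,"ry": 0,"rz": 0,"claw": 0},
    {"x": 0,"y": 0,"z": -0.26,"rx": 0,"ry": 0,"rz": 0,"claw": 0},
    {"x": 0,"y": 0,"z": -0.26,"rx": 0,"ry": 0,"rz": 0,"claw": 0},
    {"x": 0,"y": 0,"z": -0.26,"rx": 0,"ry": 0,"rz": 0,"claw": 0},
    {"x": 0,"y": 0,"z": -0.26,"rx": 0,"ry": 0,"rz": 0,"claw": 0},
    {"x": 0,"y": 0,"z": -0.26,"rx": 0,"ry": 0,"rz": 0,"claw": 0},
    {"x": 0,"y": 0,"z": -0.26,"rx": 0,"ry": 0,"rz": 0,"claw": 255},
    {"x": 0,"y": 0,"z": -0.26,"rx": 0,"ry": 0,"rz": 0,"claw": 255},
    {"x": 0,"y": 0,"z": -0.26,"rx": 0,"ry": 0,"rz": 0,"claw": 255},
    {"x": 0,"y": 0,"z": -0.26,"rx": 0,"ry": 0,"rz": 0,"claw": 255}
  ]
}}

```text
t: 12.13
tool_pos: [0.5956, 0.3592, 0.0714]
orientation: [2.15, 2.29, 0.005]
force: [-0.3, -1.1, 0.3]
opening: 0.0713
gripper_force: 0.0
```

Emit:
{"method": "arm_command", "body": {
  "targets": [
    {"x": 0,"y": 0,"z": 0,"rx": 0,"ry": 0,"rz": 0,"claw": 255},
    {"x": 0,"y": 0,"z": 0,"rx": 0,"ry": 0,"rz": 0,"claw": 255},
    {"x": 0,"y": 0,"z": 0,"rx": 0,"ry": 0,"rz": 0,"claw": 255},
    {"x": 0,"y": 0,"z": 0.28,"rx": 0,"ry": 0,"rz": 0,"claw": 255},
    {"x": 0,"y": 0,"z": 0.28,"rx": 0,"ry": 0,"rz": 0,"claw": 255},
    {"x": 0,"y": 0,"z": 0.28,"rx": 0,"ry": 0,"rz": 0,"claw": 255},
    {"x": 0,"y": 0,"z": 0.28,"rx": 0,"ry": 0,"rz": 0,"claw": 255},
    {"x": 0,"y": 0,"z": 0.28,"rx": 0,"ry": 0,"rz": 0,"claw": 255}
  ]
}}

```text
t: 12.8
tool_pos: [0.597, 0.36, 0.216]
orientation: [2.148, 2.288, 0.015]
force: [0.4, 0.8, -1.1]
opening: 0.0669
gripper_force: 30.0
```

Emit:
{"method": "arm_command", "body": {
  "targets": [
    {"x": 0.004,"y": -0.03,"z": 0,"rx": 0,"ry": 0,"rz": 0,"claw": 255},
    {"x": 0.013,"y": -0.09,"z": 0,"rx": 0,"ry": 0,"rz": 0,"claw": 255},
    {"x": 0.023,"y": -0.16,"z": 0,"rx": 0,"ry": 0,"rz": 0,"claw": 255},
    {"x": 0.034,"y": -0.24,"z": 0,"rx": 0,"ry": 0,"rz": 0,"claw": 255},
    {"x": 0.045,"y": -0.32,"z": 0,"rx": 0,"ry": 0,"rz": 0,"claw": 255},
    {"x": 0.057,"y": -0.4,"z": 0,"rx": 0,"ry": 0,"rz": 0,"claw": 255},
    {"x": 0.067,"y": -0.47,"z": 0,"rx": 0,"ry": 0,"rz": 0,"claw": 255},
    {"x": 0.072,"y": -0.508,"z": 0,"rx": 0,"ry": 0,"rz": 0,"claw": 255},
    {"x": 0.072,"y": -0.508,"z": -0.04,"rx": 0,"ry": 0,"rz": 0,"claw": 255},
    {"x": 0.072,"y": -0.508,"z": -0.08,"rx": 0,"ry": 0,"rz": 0,"claw": 255}
  ]
}}

```text
t: 13.63
tool_pos: [0.6298, 0.1018, 0.1665]
orientation: [-2.153, -2.286, 0.003]
force: [-0.5, 0.4, -3.6]
opening: 0.0666
gripper_force: 30.0
```

```bash
python3 -c "
from h import *
st();caps();st()"
```

```text
t 13.63 pos [0.6298 0.1018 0.1665] ty [ 0.998  0.06  -0.002] tz [-0.002 -0.    -1.   ] open 0.0666 F [-0.5  0.4 -3.6] q [ 0.08  0.27  1.45 -0.    1.42  0.02]
scene 182 [0.628  0.1096 0.2126]
top 242 [ 0.6406 -0.0766  0.1227]
top 50 [0.6353 0.0259 0.1228]
t 13.73 pos [0.6258 0.103  0.161 ] ty [ 0.998  0.062 -0.013] tz [-0.013 -0.001 -1.   ] open 0.0665 F [-1.8 -0.1 -3.6] q [ 0.08  0.28  1.46 -0.    1.42  0.02]
```

Emit:
{"method": "arm_command", "body": {
  "targets": [
    {"x": 0,"y": 0,"z": 0,"rx": 0,"ry": 0,"rz": 0,"claw": 255},
    {"x": 0,"y": 0,"z": -0.05,"rx": 0,"ry": 0,"rz": 0,"claw": 255},
    {"x": 0,"y": 0,"z": -0.1,"rx": 0,"ry": 0,"rz": 0,"claw": 255},
    {"x": 0,"y": 0,"z": -0.15,"rx": 0,"ry": 0,"rz": 0,"claw": 255},
    {"x": 0,"y": 0,"z": -0.175,"rx": 0,"ry": 0,"rz": 0,"claw": 255},
    {"x": 0,"y": 0,"z": -0.18,"rx": 0,"ry": 0,"rz": 0,"claw": 255},
    {"x": 0,"y": 0,"z": -0.18,"rx": 0,"ry": 0,"rz": 0,"claw": 255},
    {"x": 0,"y": 0,"z": -0.18,"rx": 0,"ry": 0,"rz": 0,"claw": 255}
  ]
}}

```text
t: 14.4
tool_pos: [0.6314, 0.1048, 0.0808]
orientation: [2.149, 2.29, 0.002]
force: [0.2, -0.3, -2.9]
opening: 0.067
gripper_force: 30.0
```

```bash
python3 -c "
from h import *
st();caps(('scene',));st()"
```

```text
t 14.4 pos [0.6314 0.1048 0.0808] ty [0.998 0.063 0.002] tz [ 0.002  0.    -1.   ] open 0.067 F [ 0.2 -0.3 -2.9] q [ 0.08  0.35  1.52 -0.    1.27  0.02]
scene 181 [ 0.6401 -0.0752  0.1224]
scene 112 [0.6285 0.1147 0.1272]
t 14.45 pos [0.6317 0.1048 0.0811] ty [0.998 0.063 0.003] tz [ 0.003  0.    -1.   ] open 0.0668 F [-0.4 -0.4 -2.3] q [0.08 0.35 1.52 0.   1.27 0.02]
```

Emit:
{"method": "arm_command", "body": {
  "targets": [
    {"x": 0,"y": 0,"z": -0.009,"rx": 0,"ry": 0,"rz": 0,"claw": 255},
    {"x": 0,"y": 0,"z": -0.009,"rx": 0,"ry": 0,"rz": 0,"claw": 255},
    {"x": 0,"y": 0,"z": -0.009,"rx": 0,"ry": 0,"rz": 0,"claw": 0},
    {"x": 0,"y": 0,"z": -0.009,"rx": 0,"ry": 0,"rz": 0,"claw": 0},
    {"x": 0,"y": 0,"z": -0.009,"rx": 0,"ry": 0,"rz": 0,"claw": 0},
    {"x": 0,"y": 0,"z": -0.009,"rx": 0,"ry": 0,"rz": 0,"claw": 0},
    {"x": 0,"y": 0,"z": -0.009,"rx": 0,"ry": 0,"rz": 0,"claw": 0},
    {"x": 0,"y": 0,"z": 0.1,"rx": 0,"ry": 0,"rz": 0,"claw": 0},
    {"x": 0,"y": 0,"z": 0.25,"rx": 0,"ry": 0,"rz": 0,"claw": 0},
    {"x": 0,"y": 0,"z": 0.25,"rx": 0,"ry": 0,"rz": 0,"claw": 0}
  ]
}}

```text
t: 15.28
tool_pos: [0.6293, 0.1045, 0.1998]
orientation: [-2.149, -2.289, 0.004]
force: [1.5, 0.3, 0.8]
opening: 0.0929
gripper_force: 0.0
```

Emit:
{"method": "arm_command", "body": {
  "targets": [
    {"x": -0.219,"y": 0.197,"z": 0,"rx": 0,"ry": 0,"rz": 0,"claw": 0},
    {"x": -0.219,"y": 0.197,"z": 0,"rx": 0,"ry": 0,"rz": 0,"claw": 0},
    {"x": -0.219,"y": 0.197,"z": 0,"rx": 0,"ry": 0,"rz": 0,"claw": 0},
    {"x": -0.219,"y": 0.197,"z": 0,"rx": 0,"ry": 0,"rz": 0,"claw": 0},
    {"x": -0.219,"y": 0.197,"z": 0,"rx": 0,"ry": 0,"rz": 0,"claw": 0},
    {"x": -0.219,"y": 0.197,"z": -0.14,"rx": 0,"ry": 0,"rz": 0,"claw": 0},
    {"x": -0.219,"y": 0.197,"z": -0.14,"rx": 0,"ry": 0,"rz": 0,"claw": 0},
    {"x": -0.219,"y": 0.197,"z": -0.14,"rx": 0,"ry": 0,"rz": 0,"claw": 0}
  ]
}}

```text
t: 15.95
tool_pos: [0.5171, 0.2016, 0.123]
orientation: [-2.147, -2.287, 0.014]
force: [-1.2, -0.1, -1.7]
opening: 0.0932
gripper_force: 0.0
```

```bash
python3 -c "
from h import *
st();caps();st();im=snap('scene')[0];cv2.imwrite('pics/s2.png',cv2.resize(im[110:290,180:420],None,fx=3,fy=3,interpolation=cv2.INTER_CUBIC)[:,:,::-1])"
```

```text
t 15.95 pos [0.5171 0.2016 0.123 ] ty [ 0.998  0.063 -0.01 ] tz [-0.01  -0.003 -1.   ] open 0.0932 F [-1.2 -0.1 -1.7] q [ 0.28  0.1   1.73 -0.    1.33  0.22]
top 227 [ 0.6409 -0.0767  0.1225]
top 236 [0.6359 0.0141 0.1232]
top 232 [0.6316 0.1037 0.1233]
t 16.05 pos [0.5203 0.2024 0.1289] ty [ 0.998  0.063 -0.003] tz [-0.003 -0.001 -1.   ] open 0.0932 F [-0.4  0.8 -0.2] q [ 0.28  0.09  1.72 -0.    1.33  0.22]
```

View pics/s2.png

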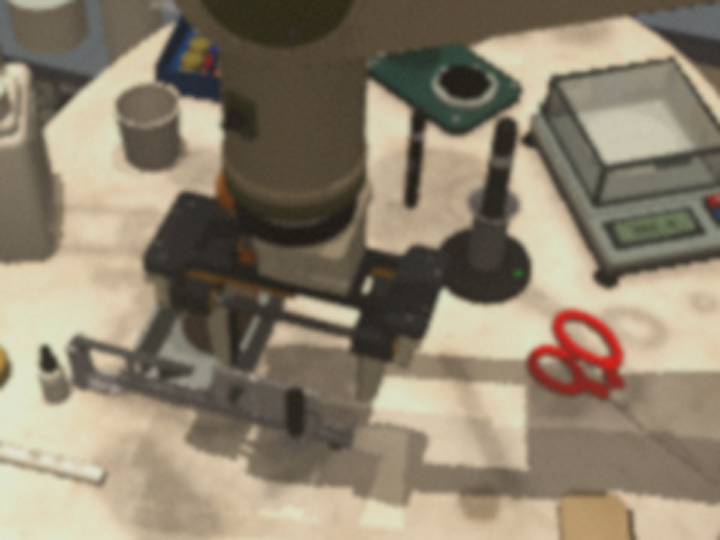

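The gripper straddles the knob, crop (295,410), from above, and all three bottles stand in the lane. Next I'll lower and grip the knob.

Emit:
{"method": "arm_command", "body": {
  "targets": [
    {"x": 0,"y": 0,"z": -0.07,"rx": 0,"ry": 0,"rz": 0,"claw": 0},
    {"x": 0,"y": 0,"z": -0.13,"rx": 0,"ry": 0,"rz": 0,"claw": 0},
    {"x": 0,"y": 0,"z": -0.13,"rx": 0,"ry": 0,"rz": 0,"claw": 0},
    {"x": 0,"y": 0,"z": -0.13,"rx": 0,"ry": 0,"rz": 0,"claw": 255},
    {"x": 0,"y": 0,"z": -0.13,"rx": 0,"ry": 0,"rz": 0,"claw": 255},
    {"x": 0,"y": 0,"z": -0.13,"rx": 0,"ry": 0,"rz": 0,"claw": 255},
    {"x": 0,"y": 0,"z": -0.13,"rx": 0,"ry": 0,"rz": 0,"claw": 255},
    {"x": 0,"y": 0,"z": -0.13,"rx": 0,"ry": 0,"rz": 0,"claw": 255},
    {"x": 0,"y": 0,"z": -0.13,"rx": 0,"ry": 0,"rz": 0,"claw": 255},
    {"x": 0,"y": 0,"z": -0.13,"rx": 0,"ry": 0,"rz": 0,"claw": 255}
  ],
  "squeeze": 20
}}

```text
t: 16.93
tool_pos: [0.5213, 0.2032, 0.0652]
orientation: [2.15, 2.29, 0.001]
force: [0.1, 0.3, 0.2]
opening: 0.0509
gripper_force: 0.0
```

Emit:
{"method": "arm_command", "body": {
  "targets": [
    {"x": 0,"y": 0,"z": 0,"rx": 0,"ry": 0,"rz": 0,"claw": 255},
    {"x": 0,"y": 0,"z": 0,"rx": 0,"ry": 0,"rz": 0,"claw": 255}
  ]
}}

```text
t: 17.1
tool_pos: [0.5209, 0.2031, 0.0647]
orientation: [-2.15, -2.29, 0.0]
force: [0.7, 0.6, -0.1]
opening: 0.0374
gripper_force: 0.0
```

Emit:
{"method": "arm_command", "body": {
  "targets": [
    {"x": 0,"y": 0,"z": 0,"rx": 0,"ry": 0,"rz": 0,"claw": 255},
    {"x": 0,"y": 0,"z": 0,"rx": 0,"ry": 0,"rz": 0,"claw": 255},
    {"x": 0,"y": 0,"z": 0,"rx": 0,"ry": 0,"rz": 0,"claw": 255},
    {"x": 0,"y": 0,"z": 0,"rx": 0,"ry": 0,"rz": 0,"claw": 255},
    {"x": 0,"y": 0,"z": 0,"rx": 0,"ry": 0,"rz": 0,"claw": 255},
    {"x": 0,"y": 0,"z": 0,"rx": 0,"ry": 0,"rz": 0,"claw": 255}
  ]
}}

```text
t: 17.6
tool_pos: [0.5211, 0.2031, 0.0646]
orientation: [2.15, 2.29, 0.0]
force: [3.3, -0.3, -1.9]
opening: 0.0148
gripper_force: 20.0
```

Emit:
{"method": "arm_command", "body": {
  "targets": [
    {"x": 0.015,"y": 0.001,"z": 0,"rx": 0,"ry": 0,"rz": 0,"claw": 255},
    {"x": 0.03,"y": 0.002,"z": 0,"rx": 0,"ry": 0,"rz": 0,"claw": 255},
    {"x": 0.045,"y": 0.003,"z": 0,"rx": 0,"ry": 0,"rz": 0,"claw": 255},
    {"x": 0.06,"y": 0.004,"z": 0,"rx": 0,"ry": 0,"rz": 0,"claw": 255},
    {"x": 0.075,"y": 0.005,"z": 0,"rx": 0,"ry": 0,"rz": 0,"claw": 255},
    {"x": 0.09,"y": 0.006,"z": 0,"rx": 0,"ry": 0,"rz": 0,"claw": 255},
    {"x": 0.1,"y": 0.006,"z": 0,"rx": 0,"ry": 0,"rz": 0,"claw": 255},
    {"x": 0.11,"y": 0.007,"z": 0,"rx": 0,"ry": 0,"rz": 0,"claw": 255},
    {"x": 0.12,"y": 0.007,"z": 0,"rx": 0,"ry": 0,"rz": 0,"claw": 255}
  ]
}}

```text
t: 18.35
tool_pos: [0.5802, 0.2069, 0.0645]
orientation: [-2.149, -2.289, 0.003]
force: [-9.4, 1.0, 8.8]
opening: 0.0147
gripper_force: 20.0
```

```bash
python3 -c "
from h import *
st();caps(('top',));st()"
```

```text
t 18.35 pos [0.5802 0.2069 0.0645] ty [ 0.998  0.063 -0.003] tz [-0.003  0.    -1.   ] open 0.0147 F [-9.4  1.   8.8] q [0.26 0.31 1.6  0.   1.24 0.2 ]
top 232 [ 0.6408 -0.0764  0.1226]
top 237 [0.6358 0.0141 0.1228]
top 229 [0.6318 0.1031 0.1232]
t 18.4 pos [0.5814 0.2069 0.0646] ty [ 0.998  0.063 -0.001] tz [-0.001  0.    -1.   ] open 0.0147 F [-5.4  2.3  1.3] q [0.26 0.31 1.6  0.   1.23 0.2 ]
```

Emit:
{"method": "arm_command", "body": {
  "targets": [
    {"x": 0.008,"y": 0.0,"z": 0,"rx": 0,"ry": 0,"rz": 0,"claw": 255},
    {"x": 0.016,"y": 0.001,"z": 0,"rx": 0,"ry": 0,"rz": 0,"claw": 255},
    {"x": 0.022,"y": 0.001,"z": 0,"rx": 0,"ry": 0,"rz": 0,"claw": 255},
    {"x": 0.024,"y": 0.001,"z": 0,"rx": 0,"ry": 0,"rz": 0,"claw": 255},
    {"x": 0.025,"y": 0.001,"z": 0,"rx": 0,"ry": 0,"rz": 0,"claw": 255},
    {"x": 0.025,"y": 0.001,"z": 0,"rx": 0,"ry": 0,"rz": 0,"claw": 255},
    {"x": 0.025,"y": 0.001,"z": 0,"rx": 0,"ry": 0,"rz": 0,"claw": 255}
  ]
}}

```text
t: 18.98
tool_pos: [0.5937, 0.2075, 0.0646]
orientation: [2.15, 2.29, 0.002]
force: [0.5, 4.6, -0.4]
opening: 0.0145
gripper_force: 20.0
```

```bash
python3 -c "
from h import *
st();robot.read_camera('top');st()"
```

```text
t 18.98 pos [0.5937 0.2075 0.0646] ty [0.998 0.063 0.001] tz [ 0.001  0.001 -1.   ] open 0.0145 F [ 0.5  4.6 -0.4] q [0.25 0.34 1.56 0.   1.24 0.19]
t 19.03 pos [0.5937 0.2075 0.0646] ty [0.998 0.063 0.001] tz [ 0.001  0.001 -1.   ] open 0.0147 F [ 0.7  5.4 -1.1] q [0.25 0.34 1.56 0.   1.24 0.19]
```

Emit:
{"method": "arm_command", "body": {
  "targets": [
    {"x": 0.003,"y": 0,"z": 0,"rx": 0,"ry": 0,"rz": 0,"claw": 255},
    {"x": 0.003,"y": 0,"z": 0,"rx": 0,"ry": 0,"rz": 0,"claw": 255},
    {"x": -0.003,"y": 0,"z": 0,"rx": 0,"ry": 0,"rz": 0,"claw": 255},
    {"x": -0.009,"y": 0,"z": 0,"rx": 0,"ry": 0,"rz": 0,"claw": 255},
    {"x": -0.012,"y": 0,"z": 0,"rx": 0,"ry": 0,"rz": 0,"claw": 255},
    {"x": -0.012,"y": 0,"z": 0,"rx": 0,"ry": 0,"rz": 0,"claw": 255}
  ]
}}

```text
t: 19.53
tool_pos: [0.5898, 0.2072, 0.0647]
orientation: [2.148, 2.288, 0.007]
force: [12.9, 5.1, -10.0]
opening: 0.0148
gripper_force: 20.0
```

The gate is held against a 13 N back-pull, so it is caught. I'll return it, release and rise.

Emit:
{"method": "arm_command", "body": {
  "targets": [
    {"x": 0.009,"y": 0,"z": 0,"rx": 0,"ry": 0,"rz": 0,"claw": 255},
    {"x": 0.009,"y": 0,"z": 0,"rx": 0,"ry": 0,"rz": 0,"claw": 255},
    {"x": 0.009,"y": 0,"z": 0,"rx": 0,"ry": 0,"rz": 0,"claw": 150},
    {"x": 0.009,"y": 0,"z": 0,"rx": 0,"ry": 0,"rz": 0,"claw": 150},
    {"x": 0.009,"y": 0,"z": 0,"rx": 0,"ry": 0,"rz": 0,"claw": 150},
    {"x": 0.009,"y": 0,"z": 0.08,"rx": 0,"ry": 0,"rz": 0,"claw": 150},
    {"x": 0.009,"y": 0,"z": 0.16,"rx": 0,"ry": 0,"rz": 0,"claw": 150},
    {"x": 0.009,"y": 0,"z": 0.24,"rx": 0,"ry": 0,"rz": 0,"claw": 150},
    {"x": 0.009,"y": 0,"z": 0.32,"rx": 0,"ry": 0,"rz": 0,"claw": 150},
    {"x": 0.009,"y": 0,"z": 0.36,"rx": 0,"ry": 0,"rz": 0,"claw": 150}
  ]
}}

```text
t: 20.37
tool_pos: [0.5938, 0.2071, 0.2513]
orientation: [2.148, 2.287, 0.009]
force: [0.7, 0.8, 0.6]
opening: 0.0384
gripper_force: 0.0
```

Emit:
{"method": "arm_command", "body": {
  "targets": [
    {"x": -0.04,"y": -0.1,"z": 0.1,"rx": 0,"ry": 0,"rz": 0,"claw": 150},
    {"x": -0.12,"y": -0.16,"z": 0.12,"rx": 0,"ry": 0,"rz": 0,"claw": 150},
    {"x": -0.2,"y": -0.2,"z": 0.12,"rx": 0,"ry": 0,"rz": 0,"claw": 150},
    {"x": -0.28,"y": -0.25,"z": 0.12,"rx": 0,"ry": 0,"rz": 0,"claw": 150},
    {"x": -0.3,"y": -0.3,"z": 0.12,"rx": 0,"ry": 0,"rz": 0,"claw": 150},
    {"x": -0.3,"y": -0.3,"z": 0.12,"rx": 0,"ry": 0,"rz": 0,"claw": 150}
  ]
}}

```text
t: 20.87
tool_pos: [0.4398, 0.055, 0.3054]
orientation: [2.15, 2.288, -0.0]
force: [-0.4, 0.3, -0.4]
opening: 0.0384
gripper_force: 0.0
```

Run:
```python
from h import *
st()
for n in("top","scene"):
    im,d,P,c=snap(n)
    if n=="top": T=im
    else: S=im
    k=P[(P[...,2]>.064)&(P[...,2]<.098)&(P[...,0]>.56)&(P[...,0]<.62)&(P[...,1]>.175)&(P[...,1]<.24)&(d>0)]
    t=k[k[:,2]>.088];print(n,"knobtop",t.mean(0).round(4) if len(t) else 0,len(k),k.mean(0))
    q=P[(P[...,2]>.025)&(P[...,2]<.062)&(P[...,0]>.5)&(P[...,0]<.6)&(P[...,1]>-.1)&(P[...,1]<.04)&(d>0)]
    hsv=cv2.cvtColor(im,cv2.COLOR_RGB2HSV)
    m=(P[...,2]>.015)&(P[...,2]<.07)&(P[...,0]>.54)&(P[...,0]<.605)&(P[...,1]>-.09)&(P[...,1]<.03)&(d>0)
    g=m&(hsv[...,2]>130)
    q=P[g];o=np.array([.636,.0244,0]);rel=q-o;u=rel[:,0]*.998+rel[:,1]*.061;v=-rel[:,0]*.061+rel[:,1]*.998
    print(n,len(q),"x'",np.percentile(u,[2,50,98]).round(4),"y'",np.percentile(v,[2,50,98]).round(4),"z",np.percentile(q[:,2],[2,50,98]).round(4))
    a,_,_,_=np.linalg.lstsq(np.c_[u,np.ones(len(u))],q[:,2],rcond=None);print("slope",a, np.degrees(np.arctan(a[0])))
a=cv2.resize(S[110:290,180:400],None,fx=3,fy=3)[:,:,::-1];cv2.imwrite("pics/s3.png",a)
caps()
```

```text
t 20.87 pos [0.4398 0.055  0.3054] ty [0.998 0.062 0.001] tz [ 0.001 -0.001 -1.   ] open 0.0384 F [-0.4  0.3 -0.4] q [ 0.01 -0.32  1.78 -0.    1.68 -0.05]
top knobtop [0.591  0.207  0.0921] 43 [0.58980994 0.20628981 0.08632414]Traceback (most recent call last):
  File "<stdin>", line 14, in <module>
    return _quantile_unchecked(
        a, q, axis, out, overwrite_input, method, keepdims, weights)
    return _ureduce(a,
                    func=_quantile_ureduce_func,
    ...<5 lines>...
                    overwrite_input=overwrite_input,
                    method=method)
    r = func(a, **kwargs)
    result = _quantile(arr,
                       quantiles=q,
    ...<2 lines>...
                       out=out,
                       weights=wgt)
    slices_having_nans = np.isnan(arr[-1, ...])
                                  ~~~^^^^^^^^^
IndexError: index -1 is out of bounds for axis 0 with size 0
```

Run:
```python
from h import *
z=np.load("top0.npz");im,P=z["im"],z["P"];K,o,M,_=cal("top")
def ray(u,v,h):
    r=M@np.array([(u-K[0,2])/K[0,0],-(v-K[1,2])/K[1,1],-1]);return o+r*(h-o[2])/r[2]
e=np.array([.998,.061]);g=np.array([-.061,.998]);O=np.array([.636,.0244])
up=40+23*np.sin(np.radians(40))  # z top edge = 40+/-23*sin40
for (u,v) in((335,206.7),(364.3,203.7),(363.7,219.3),(336.7,221)):
    h=(.0548 if v<212 else .0252);p=ray(u,v,h);print(p.round(4),((p[:2]-O)@e).round(4),((p[:2]-O)@g).round(4))
p=ray(349.9,212.7,.04);print("c",p,(p[:2]-O)@e,(p[:2]-O)@g)
print("depth",np.median(P[210:216,340:360].reshape(-1,3),0), P[213,350])
q=P[208:219,337:363].reshape(-1,3);c,_,_,_=np.linalg.lstsq(np.c_[(q[:,:2]-O)@e,(q[:,:2]-O)@g,np.ones(len(q))],q[:,2],rcond=None);print("plane",c,"mean",q.mean(0))
caps(("top",))
S=snap("scene")[0];cv2.imwrite("pics/s3.png",cv2.resize(S[110:290,180:400],None,fx=3,fy=3,interpolation=cv2.INTER_CUBIC)[:,:,::-1])
```

```text
[0.5914 0.0072 0.0548] -0.0455 -0.0145
[ 0.5975 -0.0657  0.0548] -0.0439 -0.0876
[ 0.5626 -0.067   0.0252] -0.0788 -0.0867
[0.5596 0.0015 0.0252] -0.0777 -0.0182
c [ 0.57793583 -0.03097157  0.04      ] -0.06132570849497867 -0.051718915242828435
depth [ 0.57786627 -0.02901836  0.03939164] [ 0.57681328 -0.03091257  0.04222828]
plane [-4.47479978  1.0011705  -0.185894  ] mean [ 0.57609789 -0.02914432  0.04639399]
top 243 [ 0.6406 -0.0769  0.1226]
top 240 [0.6361 0.0139 0.1232]
top 228 [0.6317 0.1037 0.1231]
```

View pics/s3.png

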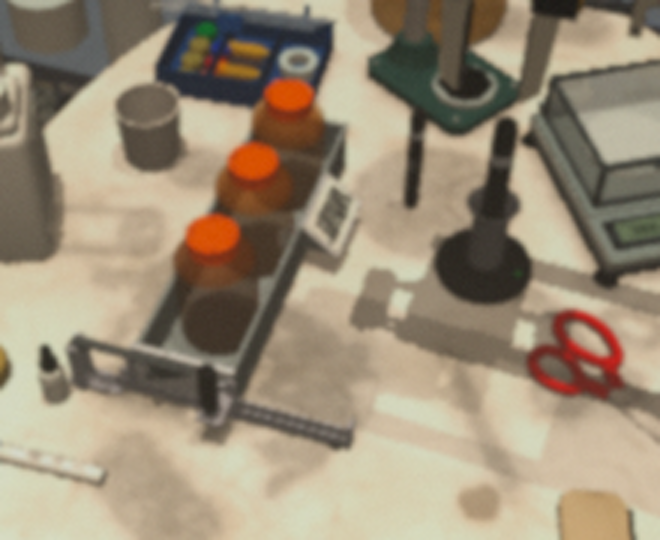

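The gate is shut: knob at crop (207,390), knob top at carrier x −34 mm, which means gate ≈ 0.092. The three caps are in line in the lane, and the plate centre measures (0.578, −0.030, 0.040). On to the reader.

Emit:
{"method": "arm_command", "body": {
  "targets": [
    {"x": 0,"y": -0.21,"z": -0.08,"rx": 0,"ry": 0,"rz": 0,"claw": 120},
    {"x": 0,"y": -0.21,"z": -0.08,"rx": 0,"ry": 0,"rz": 0,"claw": 120},
    {"x": 0,"y": -0.21,"z": -0.08,"rx": 0,"ry": 0,"rz": 0,"claw": 120},
    {"x": 0,"y": -0.21,"z": -0.08,"rx": 0,"ry": 0,"rz": 0,"claw": 120},
    {"x": 0,"y": -0.21,"z": -0.08,"rx": 0,"ry": 0,"rz": 0,"claw": 120},
    {"x": 0,"y": -0.21,"z": -0.08,"rx": 0,"ry": 0,"rz": 0,"claw": 120},
    {"x": 0,"y": -0.21,"z": -0.08,"rx": 0,"ry": 0,"rz": 0,"claw": 120}
  ]
}}

```text
t: 21.6
tool_pos: [0.4427, -0.0469, 0.2652]
orientation: [2.149, 2.291, 0.001]
force: [-0.5, 0.8, 0.8]
opening: 0.0491
gripper_force: 0.0
```

Run:
```python
from h import *
for n in("scene","top","scene"):
    im,d,P,c=snap(n)
    s=P[(P[...,2]>.1)&(P[...,2]<.182)&(np.hypot(P[...,0]-.44,P[...,1]+.05)<.03)&(d>0)]
    for lo in(.1,.12,.14,.16,.17):
        t=s[(s[:,2]>lo)&(s[:,2]<lo+.02)]
        if len(t)>3:print(n,lo,len(t),t.mean(0).round(4),np.ptp(t,axis=0).round(3))
st()
```

```text
scene 0.1 50 [ 0.4411 -0.0437  0.1099] [0.02  0.013 0.02 ]
scene 0.12 46 [ 0.441  -0.0434  0.13  ] [0.02  0.01  0.019]
scene 0.14 52 [ 0.4407 -0.0439  0.1496] [0.019 0.014 0.02 ]
scene 0.16 66 [ 0.4417 -0.0463  0.1704] [0.019 0.02  0.017]
scene 0.17 36 [ 0.442  -0.0483  0.1744] [0.016 0.017 0.007]
top 0.1 7 [ 0.4393 -0.0415  0.1075] [0.009 0.002 0.017]
top 0.12 5 [ 0.4448 -0.0416  0.1248] [0.007 0.002 0.014]
scene 0.1 47 [ 0.4408 -0.0438  0.1104] [0.02  0.014 0.019]
scene 0.12 46 [ 0.441  -0.0437  0.1303] [0.02  0.011 0.02 ]
scene 0.14 52 [ 0.4409 -0.0434  0.1503] [0.02  0.011 0.019]
scene 0.16 65 [ 0.4416 -0.0465  0.1705] [0.019 0.021 0.018]
scene 0.17 36 [ 0.4418 -0.0481  0.1747] [0.016 0.02  0.008]
t 21.75 pos [ 0.4424 -0.047   0.2652] ty [0.998 0.065 0.001] tz [ 0.001 -0.    -1.   ] open 0.0495 F [-0.4  0.5  0.3] q [-0.22 -0.31  1.85  0.    1.61 -0.29]
```

Emit:
{"method": "arm_command", "body": {
  "targets": [
    {"x": -0.002,"y": -0.006,"z": -0.06,"rx": 0,"ry": 0,"rz": 0,"claw": 120},
    {"x": -0.002,"y": -0.006,"z": -0.12,"rx": 0,"ry": 0,"rz": 0,"claw": 120},
    {"x": -0.002,"y": -0.006,"z": -0.18,"rx": 0,"ry": 0,"rz": 0,"claw": 120},
    {"x": -0.002,"y": -0.006,"z": -0.23,"rx": 0,"ry": 0,"rz": 0,"claw": 120},
    {"x": -0.002,"y": -0.006,"z": -0.246,"rx": 0,"ry": 0,"rz": 0,"claw": 120},
    {"x": -0.002,"y": -0.006,"z": -0.246,"rx": 0,"ry": 0,"rz": 0,"claw": 120},
    {"x": -0.002,"y": -0.006,"z": -0.246,"rx": 0,"ry": 0,"rz": 0,"claw": 255},
    {"x": -0.002,"y": -0.006,"z": -0.246,"rx": 0,"ry": 0,"rz": 0,"claw": 255},
    {"x": -0.002,"y": -0.006,"z": -0.246,"rx": 0,"ry": 0,"rz": 0,"claw": 255},
    {"x": -0.002,"y": -0.006,"z": -0.246,"rx": 0,"ry": 0,"rz": 0,"claw": 255}
  ]
}}

```text
t: 22.58
tool_pos: [0.4421, -0.0511, 0.1434]
orientation: [2.149, 2.288, 0.002]
force: [0.1, -0.3, -0.5]
opening: 0.027
gripper_force: 0.0
```

Emit:
{"method": "arm_command", "body": {
  "targets": [
    {"x": 0,"y": 0,"z": 0,"rx": 0,"ry": 0,"rz": 0,"claw": 255},
    {"x": 0,"y": 0,"z": 0,"rx": 0,"ry": 0,"rz": 0,"claw": 255},
    {"x": 0,"y": 0,"z": 0,"rx": 0,"ry": 0,"rz": 0,"claw": 255},
    {"x": 0,"y": 0,"z": 0,"rx": 0,"ry": 0,"rz": 0,"claw": 255}
  ]
}}

```text
t: 22.92
tool_pos: [0.4418, -0.0511, 0.1427]
orientation: [2.149, 2.289, 0.002]
force: [-0.0, 0.8, 6.0]
opening: 0.02
gripper_force: 20.0
```

Emit:
{"method": "arm_command", "body": {
  "targets": [
    {"x": 0,"y": 0,"z": 0.03,"rx": 0,"ry": 0,"rz": 0,"claw": 255},
    {"x": 0,"y": 0,"z": 0.07,"rx": 0,"ry": 0,"rz": 0,"claw": 255},
    {"x": 0,"y": 0,"z": 0.11,"rx": 0,"ry": 0,"rz": 0,"claw": 255},
    {"x": 0,"y": 0,"z": 0.15,"rx": 0,"ry": 0,"rz": 0,"claw": 255},
    {"x": 0,"y": 0,"z": 0.19,"rx": 0,"ry": 0,"rz": 0,"claw": 255},
    {"x": 0,"y": 0,"z": 0.22,"rx": 0,"ry": 0,"rz": 0,"claw": 255},
    {"x": 0,"y": 0,"z": 0.24,"rx": 0,"ry": 0,"rz": 0,"claw": 255},
    {"x": 0,"y": 0,"z": 0.24,"rx": 0,"ry": 0,"rz": 0,"claw": 255},
    {"x": 0,"y": 0,"z": 0.24,"rx": 0,"ry": 0,"rz": 0,"claw": 255}
  ]
}}

```text
t: 23.67
tool_pos: [0.441, -0.0509, 0.2614]
orientation: [2.15, 2.29, 0.0]
force: [-0.4, -0.3, -0.6]
opening: 0.0197
gripper_force: 20.0
```

```bash
cat >> h.py <<'E'
def pen(cams=("scene","top"),fname=None):
    """fit axis of dark pen near TCP, below gripper"""
    s=robot.read_state();t=s["tool_pos"];z=R.from_rotvec(s["orientation"]).as_matrix()[:,2]
    for n in cams:
        im,d,P,c=snap(n)
        r=P-t;a=r@z;rad=np.linalg.norm(r-a[...,None]*z,axis=-1)
        m=(a>.022)&(a<.135)&(rad<.022)&(d>0)&(im.max(-1)<110)
        q=P[m]
        if len(q)<20: print(n,"few",len(q));continue
        view=c[1]-q.mean(0)
        ps=[]
        for lo in np.arange(.022,.13,.018):
            b=P[m&(a>lo)&(a<lo+.018)]
            if len(b)>4: ps.append(b.mean(0))
        ps=np.array(ps);u=np.linalg.svd(ps-ps.mean(0))[2][0];u*=np.sign(u@z)
        v=view-(view@u)*u;v/=np.linalg.norm(v);cen=ps.mean(0)-v*.0064
        print(n,len(q),"axis",u.round(3),"cen",cen.round(4),"reach",a[m].max().round(4))
        # where does axis meet plate plane
        C=np.array([.578,-.030,.040]);N=np.array([-.6415,-.0392,.766])
        if u@N<-.3:
            h=cen+u*((C-cen)@N)/(u@N);print("   hit off plate centre",(h-C).round(4),"angle",np.arccos(-u@N).round(3))
        if fname and n=="scene": cv2.imwrite(f"pics/{fname}.png",cv2.resize(im[100:280,200:440],None,fx=3,fy=3,interpolation=cv2.INTER_CUBIC)[:,:,::-1])
E
python3 - <<'E'
from h import *
s=st();pen(fname="s4")
Rw=R.from_rotvec(s["orientation"]);ax=np.array([-.061,.998,0])
C=np.array([.578,-.030,.040])
for deg in(30,35,40):
    # tilt tool z toward +carrier x: rotation about -carrier y
    r=R.from_rotvec(-ax*np.radians(deg));tz=(r*Rw).as_matrix()[:,2]
    for L in(.12,.13,.14): print(deg,L,"tz",tz.round(3),"shift u",((C-tz*(L+.0467)-s["tool_pos"])/.5).round(3),"rot u",(r.as_rotvec()/2).round(3))
E
```

```text
t 23.67 pos [ 0.441  -0.0509  0.2614] ty [0.998 0.063 0.   ] tz [ 0. -0. -1.] open 0.0197 F [-0.4 -0.3 -0.6] q [-0.23 -0.31  1.85  0.    1.6  -0.29]
scene 259 axis [-0.006 -0.    -1.   ] cen [ 0.4402 -0.05    0.1862] reach 0.1246
   hit off plate centre [-0.1395 -0.02   -0.1178] angle 0.705
top few 11
30 0.12 tz [ 0.499  0.03  -0.866] shift u [ 0.108  0.032 -0.154] rot u [ 0.016 -0.261 -0.   ]
30 0.13 tz [ 0.499  0.03  -0.866] shift u [ 0.098  0.031 -0.137] rot u [ 0.016 -0.261 -0.   ]
30 0.14 tz [ 0.499  0.03  -0.866] shift u [ 0.088  0.031 -0.119] rot u [ 0.016 -0.261 -0.   ]
35 0.12 tz [ 0.573  0.035 -0.819] shift u [ 0.083  0.03  -0.17 ] rot u [ 0.019 -0.305 -0.   ]
35 0.13 tz [ 0.573  0.035 -0.819] shift u [ 0.072  0.03  -0.153] rot u [ 0.019 -0.305 -0.   ]
35 0.14 tz [ 0.573  0.035 -0.819] shift u [ 0.06   0.029 -0.137] rot u [ 0.019 -0.305 -0.   ]
40 0.12 tz [ 0.642  0.039 -0.766] shift u [ 0.06   0.029 -0.187] rot u [ 0.021 -0.348 -0.   ]
40 0.13 tz [ 0.642  0.039 -0.766] shift u [ 0.047  0.028 -0.172] rot u [ 0.021 -0.348 -0.   ]
40 0.14 tz [ 0.642  0.039 -0.766] shift u [ 0.034  0.027 -0.157] rot u [ 0.021 -0.348 -0.   ]
```

View pics/s4.png

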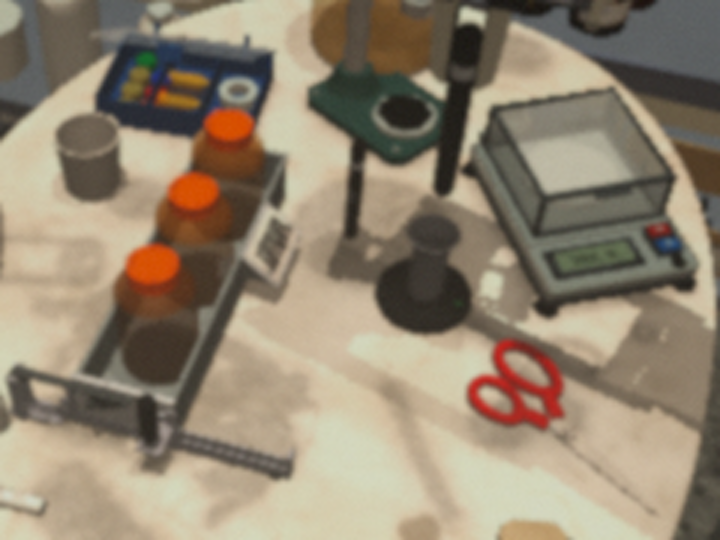

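The reader hangs straight, crop (455,110), clear of the stand at (430,260). I'll tilt it first, up high.

Emit:
{"method": "arm_command", "body": {
  "targets": [
    {"x": 0,"y": 0,"z": 0.02,"rx": 0.003,"ry": -0.05,"rz": 0,"claw": 255},
    {"x": 0,"y": 0,"z": 0.02,"rx": 0.006,"ry": -0.1,"rz": 0,"claw": 255},
    {"x": 0,"y": 0,"z": 0.02,"rx": 0.01,"ry": -0.16,"rz": 0,"claw": 255},
    {"x": 0,"y": 0,"z": 0.02,"rx": 0.014,"ry": -0.22,"rz": 0,"claw": 255},
    {"x": 0,"y": 0,"z": 0.02,"rx": 0.017,"ry": -0.275,"rz": 0,"claw": 255},
    {"x": 0,"y": 0,"z": 0.02,"rx": 0.019,"ry": -0.305,"rz": 0,"claw": 255},
    {"x": 0,"y": 0,"z": 0.02,"rx": 0.019,"ry": -0.305,"rz": 0,"claw": 255},
    {"x": 0,"y": 0,"z": 0.02,"rx": 0.019,"ry": -0.305,"rz": 0,"claw": 255}
  ]
}}

```text
t: 24.43
tool_pos: [0.4646, -0.058, 0.271]
orientation: [1.836, 1.957, 0.599]
force: [-0.2, 0.1, -0.4]
opening: 0.0198
gripper_force: 20.0
```

Run:
```python
from h import *
s=st();pen();s=st()
C=np.array([.578,-.030,.040]);tz=R.from_rotvec(s["orientation"]).as_matrix()[:,2];print(((C-tz*(.13+.0467)-s["tool_pos"])/.5).round(3))
```

```text
t 24.43 pos [ 0.4646 -0.058   0.271 ] ty [0.831 0.051 0.554] tz [ 0.552  0.043 -0.833] open 0.0198 F [-0.2  0.1 -0.4] q [-0.46 -0.89  2.31  0.31  1.22 -0.56]
scene 278 axis [ 0.557  0.033 -0.83 ] cen [ 0.5063 -0.054   0.2087] reach 0.1206
   hit off plate centre [ 0.027  -0.0181  0.0217] angle 0.107
top 117 axis [ 0.607 -0.052 -0.793] cen [ 0.506  -0.0497  0.2067] reach 0.1255
   hit off plate centre [ 0.0345 -0.0287  0.0275] angle 0.102
t 24.53 pos [ 0.4654 -0.0577  0.2734] ty [0.829 0.053 0.556] tz [ 0.555  0.042 -0.831] open 0.0196 F [ 0.5 -0.2 -0.7] q [-0.46 -0.89  2.31  0.31  1.22 -0.56]
[ 0.029  0.04  -0.173]
```

```bash
cat >> h.py <<'E'
def goal(deg,L,off=(0,0,0)):
    s=robot.read_state();Rn=R.from_rotvec(s["orientation"]);C=np.array([.578,-.030,.040])+off
    y=np.array([.998,.061,0]);z=np.array([0,0,-1.]);Rd=R.from_matrix(np.c_[np.cross(y,z),y,z])
    Rt=R.from_rotvec(-np.array([-.061,.998,0])*np.radians(deg))*Rd
    tz=Rt.as_matrix()[:,2];print("goal",deg,L,"TCP",(C-tz*(L+.0467)).round(4),"shift",((C-tz*(L+.0467)-s["tool_pos"])/.5).round(3),"rot",((Rt*Rn.inv()).as_rotvec()/2).round(4))
E
python3 -c "
from h import *
goal(27,.115);goal(30,.115);goal(25,.13);goal(0,0)"
```

```text
goal 27 0.115 TCP [ 0.5047 -0.0345  0.1841] shift [ 0.079  0.046 -0.179] rot [-0.0068  0.059  -0.0031]
goal 30 0.115 TCP [ 0.4973 -0.0349  0.18  ] shift [ 0.064  0.046 -0.187] rot [-0.0051  0.0329 -0.0032]
goal 25 0.13 TCP [ 0.5035 -0.0346  0.2001] shift [ 0.076  0.046 -0.147] rot [-0.0079  0.0764 -0.003 ]
goal 0 0 TCP [ 0.578  -0.03    0.0867] shift [ 0.225  0.055 -0.373] rot [-0.0218  0.2941 -0.0023]
```

Emit:
{"method": "arm_command", "body": {
  "targets": [
    {"x": 0.03,"y": 0.02,"z": 0,"rx": -0.007,"ry": 0.059,"rz": -0.003,"claw": 255},
    {"x": 0.06,"y": 0.046,"z": -0.03,"rx": -0.007,"ry": 0.059,"rz": -0.003,"claw": 255},
    {"x": 0.07,"y": 0.046,"z": -0.06,"rx": -0.007,"ry": 0.059,"rz": -0.003,"claw": 255},
    {"x": 0.07,"y": 0.046,"z": -0.09,"rx": -0.007,"ry": 0.059,"rz": -0.003,"claw": 255},
    {"x": 0.07,"y": 0.046,"z": -0.12,"rx": -0.007,"ry": 0.059,"rz": -0.003,"claw": 255},
    {"x": 0.07,"y": 0.046,"z": -0.14,"rx": -0.007,"ry": 0.059,"rz": -0.003,"claw": 255},
    {"x": 0.07,"y": 0.046,"z": -0.15,"rx": -0.007,"ry": 0.059,"rz": -0.003,"claw": 255},
    {"x": 0.07,"y": 0.046,"z": -0.15,"rx": -0.007,"ry": 0.059,"rz": -0.003,"claw": 255},
    {"x": 0.07,"y": 0.046,"z": -0.15,"rx": -0.007,"ry": 0.059,"rz": -0.003,"claw": 255}
  ]
}}

```text
t: 25.28
tool_pos: [0.5009, -0.0348, 0.1987]
orientation: [1.902, 2.023, 0.487]
force: [1.1, -0.7, -0.7]
opening: 0.0195
gripper_force: 20.0
```

```bash
python3 -c "
from h import *
st();pen(fname='s5');st();goal(27,.115);goal(30,.115)"
```

```text
t 25.28 pos [ 0.5009 -0.0348  0.1987] ty [0.889 0.055 0.455] tz [ 0.454  0.028 -0.89 ] open 0.0195 F [ 1.1 -0.7 -0.7] q [-0.28 -0.62  2.25  0.18  1.06 -0.4 ]
scene 204 axis [ 0.459  0.022 -0.888] cen [ 0.5347 -0.0312  0.1316] reach 0.1217
   hit off plate centre [0.0027 0.001  0.0023] angle 0.222
top few 14
t 25.38 pos [ 0.5012 -0.035   0.1993] ty [0.888 0.055 0.456] tz [ 0.456  0.027 -0.89 ] open 0.0198 F [-0.1 -1.1 -0.4] q [-0.28 -0.62  2.25  0.18  1.06 -0.4 ]
goal 27 0.115 TCP [ 0.5047 -0.0345  0.1841] shift [ 0.007  0.001 -0.03 ] rot [0.0002 0.0014 0.    ]
goal 30 0.115 TCP [ 0.4973 -0.0349  0.18  ] shift [-0.008  0.    -0.039] rot [ 0.0018 -0.0248  0.    ]
```

Its axis already meets the plate about 4 mm from the centre, 0.22 rad off square. I'll square it up slightly and hold.

Emit:
{"method": "arm_command", "body": {
  "targets": [
    {"x": -0.012,"y": 0,"z": -0.006,"rx": 0.001,"ry": -0.012,"rz": 0,"claw": 255},
    {"x": -0.023,"y": 0,"z": -0.013,"rx": 0.002,"ry": -0.025,"rz": 0,"claw": 255},
    {"x": -0.023,"y": 0,"z": -0.013,"rx": 0.002,"ry": -0.025,"rz": 0,"claw": 255},
    {"x": -0.023,"y": 0,"z": -0.013,"rx": 0.002,"ry": -0.025,"rz": 0,"claw": 255},
    {"x": -0.023,"y": 0,"z": -0.013,"rx": 0.002,"ry": -0.025,"rz": 0,"claw": 255},
    {"x": -0.023,"y": 0,"z": -0.013,"rx": 0.002,"ry": -0.025,"rz": 0,"claw": 255}
  ]
}}

```text
t: 25.88
tool_pos: [0.4897, -0.035, 0.1923]
orientation: [1.874, 1.991, 0.533]
force: [0.7, 0.6, -0.0]
opening: 0.0196
gripper_force: 20.0
```

```bash
python3 -c "
from h import *
st();pen(fname='s6');st();goal(30,.13)"
```

```text
t 25.88 pos [ 0.4897 -0.035   0.1923] ty [0.865 0.053 0.499] tz [ 0.498  0.031 -0.866] open 0.0196 F [ 0.7  0.6 -0. ] q [-0.31 -0.71  2.34  0.21  1.04 -0.44]
scene 198 axis [ 0.499  0.03  -0.866] cen [ 0.5271 -0.0312  0.1274] reach 0.122
   hit off plate centre [-0.0004  0.0018 -0.0002] angle 0.175
top few 6
t 25.98 pos [ 0.4895 -0.0348  0.1918] ty [0.865 0.053 0.499] tz [ 0.498  0.031 -0.867] open 0.0198 F [-0.3  1.4 -0.6] q [-0.31 -0.71  2.34  0.21  1.04 -0.44]
goal 30 0.13 TCP [ 0.4898 -0.0354  0.193 ] shift [ 0.001 -0.001  0.002] rot [-0.0004 -0.0006 -0.0002]
```

View pics/s6.png

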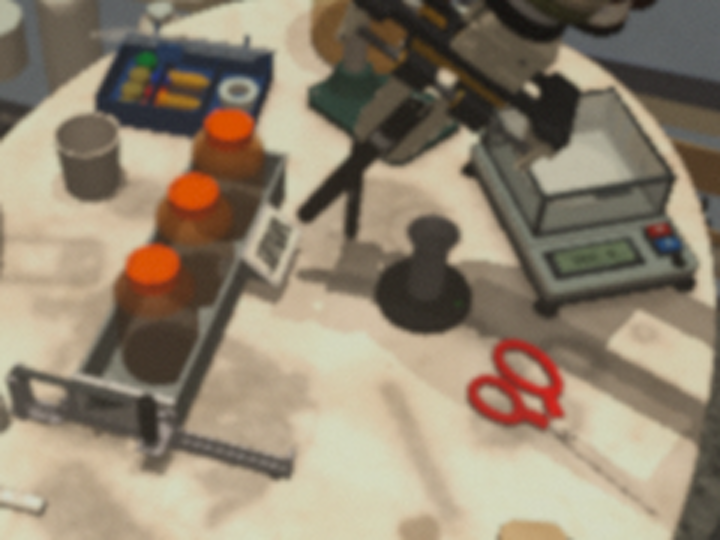

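The reader's lower end, crop (303,215), aims at the plate centre (270,243). Computed aim error is about 2 mm and 0.175 rad. I'll hold for 2.5 s.

Emit:
{"method": "arm_command", "body": {
  "targets": [
    {"x": 0,"y": 0,"z": 0,"rx": 0,"ry": 0,"rz": 0,"claw": 255},
    {"x": 0,"y": 0,"z": 0,"rx": 0,"ry": 0,"rz": 0,"claw": 255},
    {"x": 0,"y": 0,"z": 0,"rx": 0,"ry": 0,"rz": 0,"claw": 255},
    {"x": 0,"y": 0,"z": 0,"rx": 0,"ry": 0,"rz": 0,"claw": 255},
    {"x": 0,"y": 0,"z": 0,"rx": 0,"ry": 0,"rz": 0,"claw": 255},
    {"x": 0,"y": 0,"z": 0,"rx": 0,"ry": 0,"rz": 0,"claw": 255},
    {"x": 0,"y": 0,"z": 0,"rx": 0,"ry": 0,"rz": 0,"claw": 255},
    {"x": 0,"y": 0,"z": 0,"rx": 0,"ry": 0,"rz": 0,"claw": 255},
    {"x": 0,"y": 0,"z": 0,"rx": 0,"ry": 0,"rz": 0,"claw": 255},
    {"x": 0,"y": 0,"z": 0,"rx": 0,"ry": 0,"rz": 0,"claw": 255}
  ]
}}

```text
t: 26.82
tool_pos: [0.4891, -0.0348, 0.1912]
orientation: [1.874, 1.992, 0.533]
force: [0.4, 0.3, 0.0]
opening: 0.0193
gripper_force: 20.0
```

Emit:
{"method": "arm_command", "body": {
  "targets": [
    {"x": 0,"y": 0,"z": 0,"rx": 0,"ry": 0,"rz": 0,"claw": 255},
    {"x": 0,"y": 0,"z": 0,"rx": 0,"ry": 0,"rz": 0,"claw": 255},
    {"x": 0,"y": 0,"z": 0,"rx": 0,"ry": 0,"rz": 0,"claw": 255},
    {"x": 0,"y": 0,"z": 0,"rx": 0,"ry": 0,"rz": 0,"claw": 255},
    {"x": 0,"y": 0,"z": 0,"rx": 0,"ry": 0,"rz": 0,"claw": 255},
    {"x": 0,"y": 0,"z": 0,"rx": 0,"ry": 0,"rz": 0,"claw": 255},
    {"x": 0,"y": 0,"z": 0,"rx": 0,"ry": 0,"rz": 0,"claw": 255},
    {"x": 0,"y": 0,"z": 0,"rx": 0,"ry": 0,"rz": 0,"claw": 255},
    {"x": 0,"y": 0,"z": 0,"rx": 0,"ry": 0,"rz": 0,"claw": 255},
    {"x": 0,"y": 0,"z": 0,"rx": 0,"ry": 0,"rz": 0,"claw": 255}
  ]
}}

```text
t: 27.65
tool_pos: [0.4891, -0.0347, 0.1912]
orientation: [1.874, 1.992, 0.533]
force: [0.1, 0.3, -0.1]
opening: 0.0194
gripper_force: 20.0
```

Emit:
{"method": "arm_command", "body": {
  "targets": [
    {"x": 0,"y": 0,"z": 0,"rx": 0,"ry": 0,"rz": 0,"claw": 255},
    {"x": 0,"y": 0,"z": 0,"rx": 0,"ry": 0,"rz": 0,"claw": 255},
    {"x": 0,"y": 0,"z": 0,"rx": 0,"ry": 0,"rz": 0,"claw": 255},
    {"x": 0,"y": 0,"z": 0,"rx": 0,"ry": 0,"rz": 0,"claw": 255},
    {"x": 0,"y": 0,"z": 0,"rx": 0,"ry": 0,"rz": 0,"claw": 255},
    {"x": 0,"y": 0,"z": 0,"rx": 0,"ry": 0,"rz": 0,"claw": 255},
    {"x": 0,"y": 0,"z": 0,"rx": 0,"ry": 0,"rz": 0,"claw": 255},
    {"x": 0,"y": 0,"z": 0,"rx": 0,"ry": 0,"rz": 0,"claw": 255},
    {"x": 0,"y": 0,"z": 0,"rx": 0,"ry": 0,"rz": 0,"claw": 255},
    {"x": 0,"y": 0,"z": 0,"rx": 0,"ry": 0,"rz": 0,"claw": 255}
  ]
}}

```text
t: 28.48
tool_pos: [0.4891, -0.0347, 0.1912]
orientation: [1.874, 1.992, 0.533]
force: [-0.8, 0.4, -0.1]
opening: 0.0197
gripper_force: 20.0
```

```bash
python3 -c "
from h import *
st();pen(('scene',))
s=st();y=np.array([.998,.061,0]);z=np.array([0,0,-1.]);Rd=R.from_matrix(np.c_[np.cross(y,z),y,z])
print('rot',((Rd*R.from_rotvec(s['orientation']).inv()).as_rotvec()/2).round(4),'shift',((np.array([.4415,-.0507,.27])-s['tool_pos'])/.5).round(3))"
```

```text
t 28.48 pos [ 0.4891 -0.0347  0.1912] ty [0.865 0.053 0.499] tz [ 0.498  0.031 -0.867] open 0.0197 F [-0.8  0.4 -0.1] q [-0.31 -0.72  2.34  0.21  1.04 -0.44]
scene 206 axis [ 0.499  0.029 -0.866] cen [ 0.5266 -0.031   0.1257] reach 0.1226
   hit off plate centre [-0.0015  0.0019 -0.0011] angle 0.175
t 28.53 pos [ 0.4891 -0.0347  0.1912] ty [0.865 0.053 0.499] tz [ 0.498  0.031 -0.867] open 0.0198 F [ 0.1 -0.2 -1.3] q [-0.31 -0.72  2.34  0.21  1.04 -0.44]
rot [-0.0165  0.2605  0.    ] shift [-0.095 -0.032  0.158]
```

Emit:
{"method": "arm_command", "body": {
  "targets": [
    {"x": 0.0,"y": 0,"z": 0.06,"rx": 0,"ry": 0,"rz": 0,"claw": 255},
    {"x": 0.0,"y": 0,"z": 0.12,"rx": -0.003,"ry": 0.05,"rz": 0,"claw": 255},
    {"x": 0.0,"y": 0,"z": 0.158,"rx": -0.006,"ry": 0.1,"rz": 0,"claw": 255},
    {"x": 0.0,"y": 0,"z": 0.158,"rx": -0.01,"ry": 0.16,"rz": 0,"claw": 255},
    {"x": 0.0,"y": 0,"z": 0.158,"rx": -0.014,"ry": 0.22,"rz": 0,"claw": 255},
    {"x": -0.03,"y": -0.01,"z": 0.158,"rx": -0.0165,"ry": 0.26,"rz": 0,"claw": 255},
    {"x": -0.07,"y": -0.025,"z": 0.158,"rx": -0.0165,"ry": 0.26,"rz": 0,"claw": 255},
    {"x": -0.095,"y": -0.032,"z": 0.158,"rx": -0.0165,"ry": 0.26,"rz": 0,"claw": 255},
    {"x": -0.095,"y": -0.032,"z": 0.158,"rx": -0.0165,"ry": 0.26,"rz": 0,"claw": 255},
    {"x": -0.095,"y": -0.032,"z": 0.158,"rx": -0.0165,"ry": 0.26,"rz": 0,"claw": 255}
  ]
}}

```text
t: 29.37
tool_pos: [0.4418, -0.0508, 0.2703]
orientation: [2.152, 2.287, 0.002]
force: [0.2, -0.1, -0.3]
opening: 0.0196
gripper_force: 20.0
```

Run:
```python
from h import *
robot.read_camera("top");pen(("scene",));s=st()
for n in("scene","top"):
    im,d,P,c=snap(n)
    q=P[(P[...,2]>.078)&(P[...,2]<.09)&(np.hypot(P[...,0]-.44,P[...,1]+.05)<.03)&(d>0)]
    print(n,len(q),((q.min(0)+q.max(0))/2).round(4),np.ptp(q,axis=0).round(3))
y=np.array([.998,.061,0]);z=np.array([0,0,-1.]);Rd=R.from_matrix(np.c_[np.cross(y,z),y,z])
print('rot',((Rd*R.from_rotvec(s['orientation']).inv()).as_rotvec()/2).round(4),'shift',((np.array([.4418,-.0508,.143])-s['tool_pos'])/.5).round(3))
```

```text
scene 265 axis [-0.008 -0.002 -1.   ] cen [ 0.4414 -0.0495  0.1954] reach 0.1226
   hit off plate centre [-0.1389 -0.0201 -0.1174] angle 0.707
t 29.47 pos [ 0.4421 -0.0506  0.2706] ty [0.998 0.061 0.002] tz [ 0.002 -0.    -1.   ] open 0.0197 F [ 0.3  0.4 -0.1] q [-0.23 -0.32  1.84  0.    1.62 -0.29]
scene 106 [ 0.4429 -0.0513  0.0833] [0.044 0.046 0.011]
top 87 [ 0.4417 -0.0442  0.0833] [0.045 0.03  0.01 ]
rot [0.     0.0012 0.0001] shift [-0.001 -0.    -0.255]
```

Emit:
{"method": "arm_command", "body": {
  "targets": [
    {"x": -0.001,"y": 0,"z": -0.06,"rx": 0,"ry": 0.001,"rz": 0,"claw": 255},
    {"x": -0.001,"y": 0,"z": -0.1,"rx": 0,"ry": 0.001,"rz": 0,"claw": 255},
    {"x": -0.001,"y": 0,"z": -0.13,"rx": 0,"ry": 0.001,"rz": 0,"claw": 255},
    {"x": -0.001,"y": 0,"z": -0.16,"rx": 0,"ry": 0.001,"rz": 0,"claw": 255},
    {"x": -0.001,"y": 0,"z": -0.19,"rx": 0,"ry": 0.001,"rz": 0,"claw": 255},
    {"x": -0.001,"y": 0,"z": -0.22,"rx": 0,"ry": 0.001,"rz": 0,"claw": 255},
    {"x": -0.001,"y": 0,"z": -0.24,"rx": 0,"ry": 0.001,"rz": 0,"claw": 255},
    {"x": -0.001,"y": 0,"z": -0.25,"rx": 0,"ry": 0.001,"rz": 0,"claw": 255},
    {"x": -0.001,"y": 0,"z": -0.25,"rx": 0,"ry": 0.001,"rz": 0,"claw": 255}
  ]
}}

```text
t: 30.32
tool_pos: [0.4409, -0.0506, 0.1444]
orientation: [-2.152, -2.287, 0.002]
force: [1.1, -0.3, -1.2]
opening: 0.0199
gripper_force: 20.0
```

```bash
python3 -c "
from h import *
st();robot.read_camera('top');st()"
```

```text
t 30.32 pos [ 0.4409 -0.0506  0.1444] ty [ 0.998  0.061 -0.002] tz [-0.002  0.    -1.   ] open 0.0199 F [ 1.1 -0.3 -1.2] q [-0.23 -0.24  2.01 -0.    1.38 -0.29]
t 30.37 pos [ 0.4411 -0.0507  0.1453] ty [ 0.998  0.061 -0.001] tz [-0.001  0.    -1.   ] open 0.0199 F [-0.3 -0.2  0.1] q [-0.23 -0.25  2.01 -0.    1.38 -0.29]
```

Inserted with no side force and about 2 mm above the floor. I'll release, wait and rise.

Emit:
{"method": "arm_command", "body": {
  "targets": [
    {"x": 0,"y": 0,"z": -0.003,"rx": 0,"ry": 0,"rz": 0,"claw": 255},
    {"x": 0,"y": 0,"z": -0.003,"rx": 0,"ry": 0,"rz": 0,"claw": 120},
    {"x": 0,"y": 0,"z": -0.003,"rx": 0,"ry": 0,"rz": 0,"claw": 120},
    {"x": 0,"y": 0,"z": -0.003,"rx": 0,"ry": 0,"rz": 0,"claw": 120},
    {"x": 0,"y": 0,"z": -0.003,"rx": 0,"ry": 0,"rz": 0,"claw": 120},
    {"x": 0,"y": 0,"z": -0.003,"rx": 0,"ry": 0,"rz": 0,"claw": 120},
    {"x": 0,"y": 0,"z": -0.003,"rx": 0,"ry": 0,"rz": 0,"claw": 120},
    {"x": 0,"y": 0,"z": 0.05,"rx": 0,"ry": 0,"rz": 0,"claw": 120},
    {"x": 0,"y": 0,"z": 0.12,"rx": 0,"ry": 0,"rz": 0,"claw": 120},
    {"x": 0,"y": 0,"z": 0.19,"rx": 0,"ry": 0,"rz": 0,"claw": 120}
  ]
}}

```text
t: 31.2
tool_pos: [0.44, -0.0505, 0.2403]
orientation: [-2.15, -2.286, 0.003]
force: [0.9, -0.6, 0.7]
opening: 0.0494
gripper_force: 0.0
```

Emit:
{"method": "arm_command", "body": {
  "targets": [
    {"x": 0,"y": 0,"z": 0.1,"rx": 0,"ry": 0,"rz": 0,"claw": 120},
    {"x": 0,"y": 0.1,"z": 0.1,"rx": 0,"ry": 0,"rz": 0,"claw": 120},
    {"x": 0,"y": 0.18,"z": 0.1,"rx": 0,"ry": 0,"rz": 0,"claw": 120},
    {"x": 0,"y": 0.25,"z": 0.1,"rx": 0,"ry": 0,"rz": 0,"claw": 120},
    {"x": 0,"y": 0.3,"z": 0.1,"rx": 0,"ry": 0,"rz": 0,"claw": 120},
    {"x": 0,"y": 0.3,"z": 0.1,"rx": 0,"ry": 0,"rz": 0,"claw": 120},
    {"x": 0,"y": 0.3,"z": 0.1,"rx": 0,"ry": 0,"rz": 0,"claw": 120}
  ]
}}

```text
t: 31.78
tool_pos: [0.4408, 0.1004, 0.2902]
orientation: [-2.148, -2.291, 0.002]
force: [0.3, -0.2, -0.5]
opening: 0.0493
gripper_force: 0.0
```

Run:
```python
from h import *
st();caps()
for n in("scene","top"):
    im,d,P,c=snap(n,"end_"+n)
    s=P[(P[...,2]>.095)&(P[...,2]<.2)&(np.hypot(P[...,0]-.44,P[...,1]+.05)<.035)&(d>0)]
    print(n,"pen top z",s[:,2].max().round(4))
    for lo in(.1,.12,.14,.16):
        t=s[(s[:,2]>lo)&(s[:,2]<lo+.02)]
        if len(t)>3:print(lo,len(t),t.mean(0).round(4))
    k=P[(P[...,2]>.088)&(P[...,2]<.098)&(P[...,0]>.5)&(P[...,0]<.62)&(P[...,1]>.18)&(P[...,1]<.24)&(d>0)];print("knob",k.mean(0).round(4))
    if n=="scene": cv2.imwrite("pics/s7.png",cv2.resize(im[100:280,180:420],None,fx=3,fy=3,interpolation=cv2.INTER_CUBIC)[:,:,::-1])
```

```text
t 31.78 pos [0.4408 0.1004 0.2902] ty [ 0.998  0.064 -0.001] tz [-0.001 -0.    -1.   ] open 0.0493 F [ 0.3 -0.2 -0.5] q [ 0.11 -0.29  1.79 -0.    1.65  0.05]
scene 200 [ 0.6405 -0.0747  0.1225]
scene 243 [0.635  0.0157 0.1225]
scene 251 [0.6306 0.1059 0.1227]
top 238 [ 0.641  -0.0768  0.1226]
top 240 [0.636  0.0138 0.1229]
top 234 [0.6317 0.1036 0.1234]
scene pen top z 0.1774
0.1 44 [ 0.4394 -0.0433  0.1101]
0.12 47 [ 0.4403 -0.0433  0.1294]
0.14 28 [ 0.4441 -0.043   0.1489]
0.16 35 [ 0.4447 -0.0459  0.1699]
knob [0.5914 0.2084 0.0913]
top pen top z 0.1771
0.16 12 [ 0.441  -0.0562  0.1732]
knob [0.5914 0.2067 0.092 ]
```

View pics/s7.png

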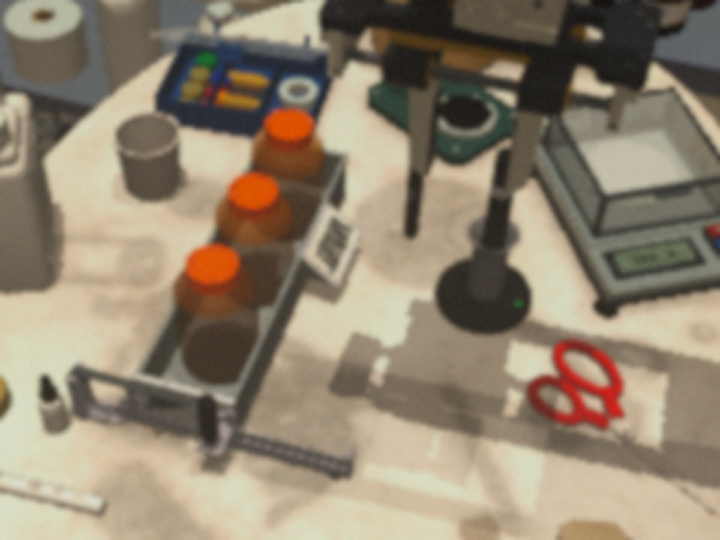

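The reader is back in its stand at crop (497,200), top at 177 mm. The bottles are in the lane, the gate is shut and the cup, marker and dropper look untouched. I'll hand the job in.

```bash
python3 -c "
from plant import robot
print(robot.close_job())"
```

```text
the job is handed in; nothing more can be done
None
```

I handed the job in at about 32 s with all three bottles upright in the lane, the gate shut and holding against a back-pull, the code plate aimed at for about 2.5 s (about 2 mm and 0.18 rad off by my measurements), and the reader back in its stand; the hand-in returned no verdict.

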